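# Set the stroke stop of a vial crimping press with a fork gauge

## Task

Set the stroke stop of the blue vial press to the yellow fork gauge: slide the gauge flat along the bracket's channel until it is fully home around the threaded rod and let go of it, then spin the knurled brass collar down (clockwise seen from above) until it nips the gauge with a light drag, about 10 N and never forced, and let go of the collar. Then draw the gauge out without turning the collar again and lay it flat back in the tray lane it came from. Leave the silver gauge, the vials and everything else on the bench as they are.

Things in the scene. Friction and masses are not known exactly. Their poses are not given: they have to be found in the camera images.
- press: Blue hand-lever vial press, fixed. Origin: on the bench under the axis of its upright stop rod (threaded, 16 mm thick, top 160 mm above the bench); z up, y from the rod to the blue body, whose side wall is 110 mm from the rod axis and 300 mm high. A grey bracket runs from that wall to 90 mm beyond the rod (to -y), its flat top 95 mm above the bench.
- seat (a point): Point on the bracket's flat top at the rod axis, where the gauge's origin must come; axes as the press's. Two cheeks, 6 mm high, make a channel 55 mm wide along y, centred on the rod, open to -y with a flared mouth from y = -49 to -30 mm.
- collar: Knurled brass collar on the rod, 48 mm across, 25 mm high. Origin: centre of its metal underside; z up. Below it sits a rubber pad, 42 mm across, worn to 2.5 to 5 mm (unknown). Right-hand thread: clockwise from above lowers it 1.27 mm/rad. Starts 20 to 22 mm above the bracket, stays where left; turns free at 0.05 N m. Bearing, it needs about 0.01 N m more per N; nip grows about 38 N per rad.
- gauge: Yellow fork gauge, 12 mm thick, about 0.16 kg, loose, lying flat in one lane of the tray. Origin: underside, at the point that lies on the rod axis when the gauge is home; z up, its slot (19 mm wide, 9.5 mm deep behind the origin) opens to its +y, its handle lies to -y. Fork 52 mm wide, prong tips at y = +25 mm; tail 24 mm wide to y = -102 mm.
- gauge_handle (a point): Point in the gauge's upright dark grip block, 18 mm above the gauge's top face and 30 mm above its underside, 85 mm from its origin along -y. The block is 14 mm wide (gauge x), 26 mm long (gauge y) and stands 30 mm above the gauge's top face; pinch it across its width from above.
- thick_gauge: Silver fork gauge of the same shape, 18 mm thick; leave it alone.
- tray: White two-lane gauge tray, fixed, 148 x 146 mm, 14 mm high, floor 4 mm thick. Origin: centre of its underside; the lanes lie side by side along its x (68 mm wide each, centres at x = -36 and +36 mm) and run along its y. Gauges start in them by chance, slots to +y.
- vial_a: Loose vial with silver cap, 22 mm across, 48 mm high; origin under its centre. Leave alone.
- vial_b: Loose vial with yellow cap, 22 mm across, 48 mm high; origin under its centre. Leave alone.
- wash_bottle: Clear bottle with white cap, 72 mm across, 170 mm high; origin under its centre. Leave alone.
- cap_dish: White dish, 90 mm across, 30 mm high; origin under its centre. Leave alone.
- hex_driver: Screwdriver lying on the bench; origin under it. Leave alone.
Things that resemble listed ones, but are neither listed nor needed, are in the scene too. What is meant by the gauge is not green, pink or purple, and is the larger of those in its own colour.

How it is judged:
By the outcome, as a careful person would: the job done as asked, in the order asked, and still so for the second after the job is handed in, with the robot touching nothing.
It also fails if it takes over 72 s, if anything falls off the work surface, if the arm or the gripper's body presses on something with over 40 N, if the wrist force passes 120 N, or if a joint passes its speed limit or range.

## Robot

A 6-joint arm with a two-finger parallel gripper is mounted at the origin on the work surface. World frame = base frame: x ahead of the robot, y to its left, z up, the work surface at z = 0. Lengths are in mm, angles in rad, forces in N, time in s.
With the tool pointing down it reaches from about 275 to 750 mm from the base axis. Payload 10.2 kg.
Tool frame: the origin (TCP) lies midway between the tips of the shut fingers; the grasp point (between the pads) lies grasp_offset behind it (grasp_offset is the distance from the TCP to the grasp point, in mm); x points along the fingers, z is the direction in which the jaws open and shut, and the axes are right-handed (so a half turn about x gives the same grasp; the last joint's range is limited). The gripper opens to 85 mm and grips with 20 to 120 N. Pads are 22 mm wide; open, the fingers measure 114 mm over their backs; the gripper's body (76 mm by 85 mm) begins 54 mm behind the grasp point. The pads swing forward as they close: fully open they stand 13 mm farther back than shut.
Start: joints at [-1.344, 0.313, 1.498, -0, 1.331, -0.223], TCP at [228.251, -472.792, 231.294] pointing down, gripper open.
Joint ranges: [-2.94, 2.94], [-0.97, 2.17], [0.19, 2.56], [-1.23, 4.37], [0.02, 3.11], [-2.88, 2.88]. Speed limits (rad/s): [2.39, 2.39, 3.01, 3.14, 3.14, 3.14].

## Interface

Orientations are given as a unit quaternion [w, x, y, z].
In Python, from rig import sense, capture, calibration, finish_job, grasp_offset gives the robot as it stands.
- The arm moves only by the shell command python3 -m jog 'ROWS' [FORCE]. ROWS is JSON, a list of rows, each an object with "linear": the shift along the tool's x, y, z scaled (see below), a list of three; "rotation": the turn, a rotation vector about the tool's x, y, z scaled (see below), a list of three; "grip": the finger opening in mm, from 0 to 85.4. A call has 1 to 20 rows; each row is the pose to reach, as a shift and turn from the pose measured when the call began, along the tool's axes at that moment; what a row does not reach only later rows make up. The controller multiplies each number of a shift by 0.3 m and each number of a turn by 0.5 rad. A row lasts 1/12 s, in which the tool goes at most 41.7 mm and 7.16 degrees, less where a joint would pass 70% of its speed; a pose out of reach is approached as far as the arm can. A call with a number of a shift or a turn outside -1 to 1 is refused whole. A call with a gripper value outside its range is refused whole. The fingers move at their own pace and stop on an object; FORCE is the grip in N (left out, the last holds). Time passes only in rows, so rows that repeat a pose let the fingers close. It gives the time, the measured TCP pose, the force and the opening at its end, in the units of the state.
- sense(): the state, without advancing time (a new reading comes with each control period).
- capture(name): name is "scene" or "top"; returns (picture, depth): 384x512x3 uint8, red, green, blue; 384x512 float32, mm along the optical axis (not along the pixel's ray), 0 where there is no reading.
- calibration(name): a dict with "intrinsics" (3x3 intrinsics, pixels), "world_from_camera" (4x4, takes a point from camera to world coordinates). Camera axes: x right, y up, looking along -z (the intrinsics and any distortion apply to the point x, -y, -z); pixel columns grow to the right and rows downward; lengths in mm; the calibration is good to about 2 mm. A picture is of the moment at which its call begins. calibration takes no time and is no camera call.
- finish_job(): hands the job in, once; it reports no verdict.
The state is a dict: "time_s": time; "joints": joint angles; "dq": joint speeds; "tau": joint torques, N m; "eef_pos": TCP position; "ee_rot": TCP orientation; "force": force on the tool from outside, world axes, zero at the start; "wrist_torque": the same for the moment, N m; "grip_width": opening from 0.0 (shut) to 1.0 (fully open).
Only numpy, scipy, OpenCV 4.12 (cv2) and the standard library are available. Lean on these libraries where they do the work, as an engineer would, in place of code of your own. Each camera call takes 0.05 s, during which the arm holds its last target.

## Working session

There is one attempt and no reset: what is moved stays moved. The work goes in short steps, Python scripts to look and compute and a shell command to move; the robot and the scene stay as the last step left them, time stands still between calls to the robot, and variables do not carry over. Pictures are saved under pics/ and viewed, and the job is handed in when it is done.

```bash
mkdir -p pics; ls
python3 - <<'E'
from rig import *
import rig,cv2,numpy as np
print(sense()); print(grasp_offset)
for n in ["scene","top"]:
    p,d=capture(n); cv2.imwrite(f"pics/{n}0.png",p[:,:,::-1]); np.savez(f"{n}0.npz",p=p,d=d)
    print(calibration(n))
E
```

```text
pics
{'time_s': 0.0, 'joints': array([-1.34441984e+00,  3.13456997e-01,  1.49843966e+00,  2.68894358e-05,
        1.33098297e+00, -2.23434648e-01]), 'dq': array([ 1.06928296e-03, -3.62942276e-04,  1.12678085e-06,  1.57960271e-03,
       -9.52725103e-04, -8.42484052e-04]), 'tau': array([-1.86668825e-03, -4.12272441e+01, -2.59743798e+01, -2.71074186e-04,
        4.15659844e-03,  8.41257474e-06]), 'eef_pos': array([ 228.18843167, -472.5362107 ,  230.73051958]), 'ee_rot': array([ 0.59859772,  0.37623008,  0.59922911, -0.37557446]), 'force': array([-0.04576927,  0.11170645, -0.48003481]), 'wrist_torque': array([ 0.06033665, -0.01928417, -0.04410334]), 'grip_width': 0.9965084737103869}
18.700000000000003
{'intrinsics': array([[442.29734794,   0.        , 254.52183554],
       [  0.        , 442.29734794, 191.93507383],
       [  0.        ,   0.        ,   1.        ]]), 'world_from_camera': array([[-8.61387582e-01, -4.01412103e-01,  3.11255131e-01,
         7.78253347e+02],
       [ 5.07819089e-01, -6.94366902e-01,  5.09876827e-01,
         3.22132241e+02],
       [ 1.14545314e-02,  5.97262864e-01,  8.01963756e-01,
         8.68591067e+02],
       [ 0.00000000e+00,  0.00000000e+00,  0.00000000e+00,
         1.00000000e+00]])}
{'intrinsics': array([[424.26663158,   0.        , 247.10488833],
       [  0.        , 424.26663158, 191.3419796 ],
       [  0.        ,   0.        ,   1.        ]]), 'world_from_camera': array([[-1.71378698e-02,  9.88274512e-01, -1.51722716e-01,
         3.10916830e+02],
       [-9.99716839e-01, -1.44316252e-02,  1.89201044e-02,
        -1.83568076e+02],
       [ 1.65086516e-02,  1.52004004e-01,  9.88241998e-01,
         1.32407543e+03],
       [ 0.00000000e+00,  0.00000000e+00,  0.00000000e+00,
         1.00000000e+00]])}
```

View pics/scene0.png

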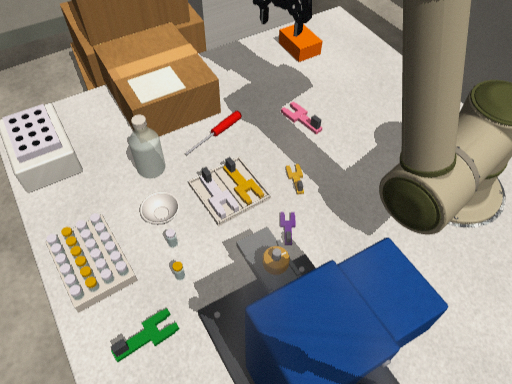

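View pics/top0.png

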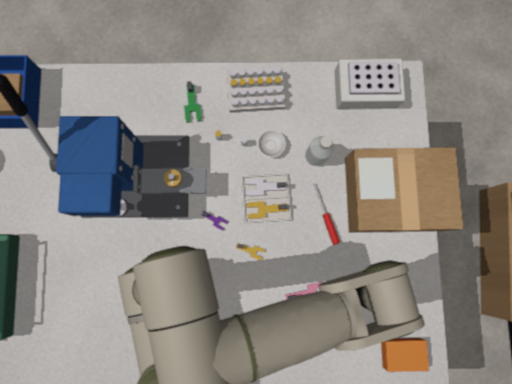

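```bash
cat > h.py <<'E'
import numpy as np,cv2
from rig import *
def ray(n,u,v):
    c=calibration(n);K=c["intrinsics"];T=c["world_from_camera"]
    d=np.array([(u-K[0,2])/K[0,0],-(v-K[1,2])/K[1,1],-1.]);return T[:3,3],T[:3,:3]@d
def onz(n,u,v,z):
    o,d=ray(n,u,v);return o+d*(z-o[2])/d[2]
def dep(n,D):
    c=calibration(n);K=c["intrinsics"];T=c["world_from_camera"]
    v,u=np.mgrid[:D.shape[0],:D.shape[1]]
    P=np.stack([(u-K[0,2])/K[0,0]*D,-(v-K[1,2])/K[1,1]*D,-D],-1)
    W=P@T[:3,:3].T+T[:3,3]; W[D<=0]=np.nan; return W
def proj(n,P):
    c=calibration(n);K=c["intrinsics"];T=c["world_from_camera"]
    q=(np.atleast_2d(P)-T[:3,3])@T[:3,:3]
    return np.stack([K[0,0]*q[:,0]/-q[:,2]+K[0,2],K[1,1]*-q[:,1]/-q[:,2]+K[1,2]],-1)
def crop(src,x0,y0,x1,y1,s,out):
    cv2.imwrite(out,cv2.resize(src[y0:y1,x0:x1,::-1],None,fx=s,fy=s,interpolation=cv2.INTER_CUBIC))
E
python3 - <<'E'
from h import *
for n,b1,b2 in [("scene",(180,145,280,230),(225,210,345,310)),("top",(235,165,300,230),(120,130,220,225))]:
    f=np.load(n+"0.npz");p,D=f["p"],f["d"]
    crop(p,*b1,7,f"pics/{n}_tray.png");crop(p,*b2,6,f"pics/{n}_press.png")
    W=dep(n,D)
    hsv=cv2.cvtColor(p,cv2.COLOR_RGB2HSV)
    m=cv2.inRange(hsv,(18,140,120),(32,255,255))
    k,l,s,c=cv2.connectedComponentsWithStats(m)
    for i in range(1,k):
        if s[i,4]>15: print(n,s[i],c[i],np.nanmedian(W[l==i],0).round(1))
E
```

```text
scene [286 164  18  30 205] [295.04390244 175.62439024] [ 333.5 -221.4    8.5]
scene [223 166  41  39 496] [244.21975806 185.30241935] [ 461.  -246.1   16.4]
scene [ 61 227  36  61 563] [ 78.70159858 257.38188277] [ 860.5 -228.4   56.3]
scene [277 247  12  18  70] [284.12857143 254.88571429] [522.   14.5 141.5]
scene [264 250   9  14  72] [267.18055556 257.48611111] [552.4   2.8 141.7]
scene [172 262  11  10  80] [176.9875 266.025 ] [ 693.8 -115.8   48.6]
top [267  77   5   6  23] [268.7826087   79.86956522] [ 859.7 -282.7   56.9]
top [275  77   5   6  22] [277.31818182  79.63636364] [ 859.8 -308.4   55.9]
top [232  79   4   6  20] [233.4   81.95] [ 853.2 -169.5   58.2]
top [240  79   5   6  23] [241.95652174  81.73913043] [ 854.3 -197.8   56.6]
top [249  78   5   6  20] [251.    80.95] [ 857.2 -226.1   57.3]
top [258  78   5   6  22] [259.68181818  80.63636364] [ 857.5 -254.3   56.6]
top [216 131   5   5  16] [217.875 133.375] [ 689.9 -120.8   47.8]
top [247 202  40  16 259] [262.8996139  209.06177606] [ 455.6 -253.7   16.3]
top [243 246  21  13 101] [252.8019802  250.96039604] [ 330.4 -223.7    8.3]
```

View pics/scene_tray.png

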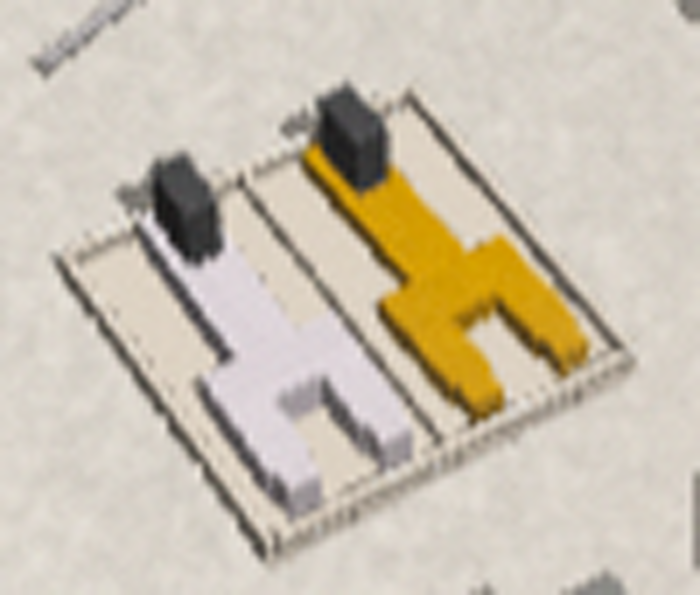

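View pics/scene_press.png

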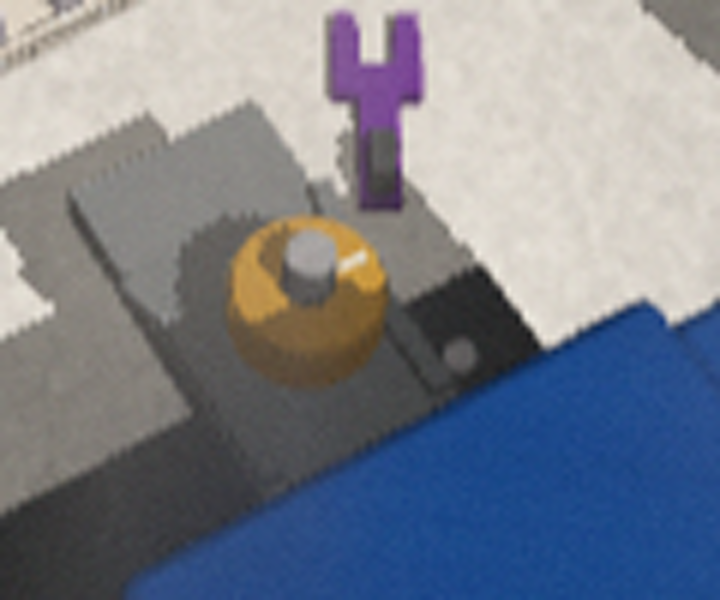

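View pics/top_tray.png

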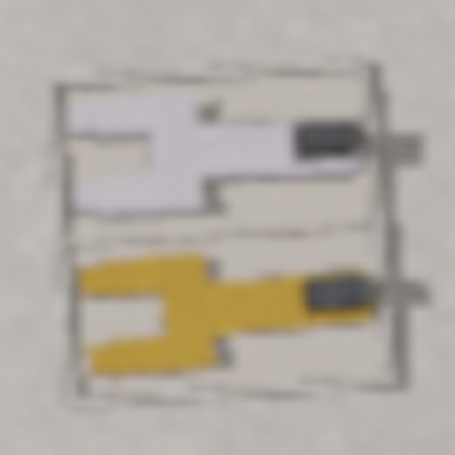

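View pics/top_press.png

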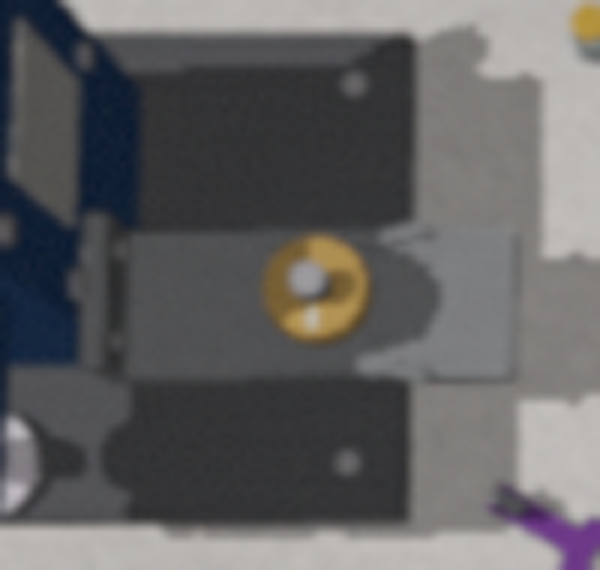

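```bash
cat > meas.py <<'E'
from h import *
def gauge(n,p,z,box=None):
    S=4
    P=cv2.resize(p,None,fx=S,fy=S,interpolation=cv2.INTER_CUBIC)
    hsv=cv2.cvtColor(P,cv2.COLOR_RGB2HSV)
    m=cv2.inRange(hsv,(17,150,100),(32,255,255))
    if box: 
        mm=np.zeros_like(m);x0,y0,x1,y1=[S*b for b in box];mm[y0:y1,x0:x1]=m[y0:y1,x0:x1];m=mm
    cs,_=cv2.findContours(m,cv2.RETR_EXTERNAL,cv2.CHAIN_APPROX_NONE)
    c=max(cs,key=cv2.contourArea)[:,0].astype(float)
    W=np.array([onz(n,(u+.5)/S-.5,(v+.5)/S-.5,z)[:2] for u,v in c],np.float32)
    return W
E
python3 - <<'E'
from meas import *
for n,box in [("scene",(215,155,275,215)),("top",(240,195,295,225))]:
    f=np.load(n+"0.npz");p,D=f["p"],f["d"]
    W=gauge(n,p,16,box)
    (c,s,a)=cv2.minAreaRect(W); print(n,np.round(c,1),np.round(s,1),a)
    # fit axis: edges in frame roughly along y
    for ang in [a if s[0]>s[1] else a+90]:
        ax=np.array([np.cos(np.radians(ang)),np.sin(np.radians(ang))]); ax*=np.sign(ax[1])
        print("axis+y",ax, "world yaw deg",np.degrees(np.arctan2(-ax[0],ax[1])))
        # iterate width profile along axis
        px=np.array([ax[1],-ax[0]])
        t=(W-c)@ax; q=(W-c)@px
        for lo in range(-70,70,8):
            k=(t>=lo)&(t<lo+8)
            if k.any(): print(lo+4,q[k].min().round(1),q[k].max().round(1),((q[k].min()+q[k].max())/2).round(2))
    # dark block
    hsv=cv2.cvtColor(p,cv2.COLOR_RGB2HSV)
    m=(hsv[:,:,2]<105)&(hsv[:,:,1]<80)
    Wd=dep(n,D); near=np.linalg.norm(Wd[:,:,:2]-np.array([458,-290]),axis=2)<35
    k=near&(Wd[:,:,2]>40); pts=Wd[k]; print("block top",k.sum(),np.median(pts,0),pts.min(0),pts.max(0))
E
```

```text
scene [ 459.3 -264.1] [ 54.9 134.2] 3.5187437534332275
axis+y [-0.06137507  0.99811477] world yaw deg 3.5187437534332253
-66 5.7 13.9 9.78
-58 6.3 13.8 10.03
-50 6.3 13.3 9.79
-42 -11.3 13.3 0.99
-34 -11.5 13.5 1.02
-26 -11.0 12.9 0.95
-18 -11.3 12.8 0.76
-10 -11.6 13.1 0.71
-2 -11.8 12.7 0.43
6 -26.1 26.8 0.31
14 -26.4 26.8 0.17
22 -26.1 26.3 0.08
30 -26.7 26.3 -0.24
38 -27.5 27.5 0.0
46 -26.5 26.2 -0.17
54 -25.7 26.2 0.27
62 -24.4 25.4 0.48
70 -11.4 23.4 5.98
block top 57 [ 463.51544402 -312.67469379   45.65702809] [ 455.46866701 -324.70235832   40.660166  ] [ 469.9172978  -298.83040717   49.82634164]
top [ 457.1 -268. ] [ 46.  118.8] 5.520918846130371
axis+y [-0.09620917  0.99536114] world yaw deg 5.5209188461303675
-58 -10.1 -7.7 -8.93
-50 -10.3 -8.1 -9.18
-42 -9.6 -7.2 -8.4
-34 -9.4 7.1 -1.16
-26 -9.3 7.9 -0.73
-18 -9.6 7.6 -0.98
-10 -9.2 7.4 -0.89
-2 -9.0 8.3 -0.32
6 -19.8 21.0 0.62
14 -22.3 22.4 0.04
22 -23.0 22.8 -0.09
30 -22.8 23.0 0.09
38 -22.5 23.0 0.26
46 -21.6 23.0 0.7
54 -21.4 22.6 0.57
62 -19.0 20.9 0.95
block top 32 [ 460.61468524 -313.53154126   46.01183229] [ 454.06068054 -322.82065715   41.60949357] [ 467.04950602 -304.17595802   51.72777501]
```

Run:
```python
from meas import *
# rod top + collar, bracket edges by depth
for n in ["scene","top"]:
    f=np.load(n+"0.npz");p,D=f["p"],f["d"];W=dep(n,D)
    near=np.linalg.norm(W[:,:,:2]-np.array([538,5]),axis=2)<40
    for lo,hi in [(152,170),(132,150),(85,99)]:
        k=near&(W[:,:,2]>lo)&(W[:,:,2]<hi); pts=W[k]
        if k.sum(): 
            c,r=cv2.minEnclosingCircle(pts[:,:2].astype(np.float32))
            print(n,lo,k.sum(),np.median(pts,0).round(1),np.round(c,1),round(r,1),pts[:,2].std().round(2))
    # rod top by colour: grey (low sat) inside collar
    br=(abs(W[:,:,0]-538)<60)&(W[:,:,1]>-110)&(W[:,:,1]<100)&(abs(W[:,:,2]-95)<5)
    pts=W[br]
    for y in range(-100,100,15):
        k=abs(pts[:,1]-y)<7.5
        if k.sum()>4: print(y,k.sum(),pts[k,0].min().round(1),pts[k,0].max().round(1),np.median(pts[k,2]).round(1))
    print(pts[:,1].min())
```

```text
scene 152 76 [538.5   9.2 159.7] [537.7   8.2] 9.2 2.22
scene 132 457 [542.4  13.7 141.4] [537.5   7.9] 25.3 2.61
scene 85 504 [549.5  23.3  95.5] [538.3   5.3] 39.8 1.82
-85 72 501.3 574.0 95.2
-70 232 500.4 574.0 95.7
-55 249 500.0 574.4 95.6
-40 202 499.1 577.3 95.8
-25 82 504.6 575.0 95.7
-10 55 553.0 574.7 95.8
5 60 502.2 575.1 95.7
20 157 501.0 575.2 95.7
35 232 502.0 574.9 95.7
50 70 501.8 574.9 95.8
-83.17025040155664
top 152 31 [535.3   4.7 159.2] [534.9   4. ] 8.2 2.09
top 132 210 [533.4   2.5 140.9] [535.6   4.3] 25.0 2.81
top 85 231 [527.7 -10.9  95.4] [537.8   5.1] 39.9 2.27
-85 74 498.8 571.4 94.8
-70 123 499.0 572.1 94.9
-55 118 499.2 572.2 95.5
-40 110 496.7 571.7 95.6
-25 105 499.5 571.1 95.8
-10 60 498.2 571.6 95.7
5 25 498.3 571.3 96.0
20 29 500.3 571.5 96.9
35 80 498.5 572.0 95.2
50 122 498.9 570.6 95.6
65 116 499.0 570.4 94.9
80 121 499.1 570.6 95.4
95 102 498.7 571.1 95.0
-84.2120603412055
```

```bash
cat > plan.py <<'E'
from h import *
import sys
from scipy.spatial.transform import Rotation as R
def cur():
    s=sense();q=s["ee_rot"];return s,s["eef_pos"],R.from_quat([q[1],q[2],q[3],q[0]])
def plan(tx,ty,tz,yawdeg):
    s,p,r=cur()
    best=None
    for sg in (1,-1):
        a=np.radians(yawdeg); z=sg*np.array([np.cos(a),np.sin(a),0]);x=np.array([0,0,-1.]);y=np.cross(z,x)
        T=R.from_matrix(np.stack([x,y,z],1)); rv=(r.inv()*T).as_rotvec()
        if best is None or np.linalg.norm(rv)<np.linalg.norm(best): best=rv
    d=r.inv().apply(np.array([tx,ty,tz])-p)
    print("t",round(s["time_s"],2),"pos",p.round(1),"lin",(d/300).round(4),"rot",(best/.5).round(4),"rows>=",max(np.linalg.norm(d)/41.7,np.degrees(np.linalg.norm(best))/7.16).round(1))
def st():
    s,p,r=cur();M=r.as_matrix()
    yaw=np.degrees(np.arctan2(M[1,2],M[0,2]))
    print("t",round(s["time_s"],2),"pos",p.round(2),"zyaw",yaw.round(2),"tilt",M[:,0].round(4),"F",s["force"].round(2),"M",s["wrist_torque"].round(3),"tau6",s["tau"][5].round(4),"j",s["joints"].round(3),"w",round(s["grip_width"]*85.4,1))
if __name__=="__main__":
    st()
    if len(sys.argv)>4: plan(*map(float,sys.argv[1:5]))
E
python3 plan.py 462 -312.5 90 4.4
```

```text
t 0.1 pos [ 228.18 -472.56  230.8 ] zyaw -64.23 tilt [-3.0e-04  1.1e-03 -1.0e+00] F [0.14 0.54 1.08] M [-0.024 -0.03   0.014] tau6 0.0 j [-1.344  0.313  1.498 -0.     1.331 -0.223] w 85.3
t 0.1 pos [ 228.2 -472.6  230.8] lin [ 0.4697  0.9337 -0.1411] rot [-2.3956e+00 -1.7000e-03 -1.7000e-03] rows>= 9.6
```

```bash
python3 -m jog '[{"linear":[0.15,0.5,-0.075],"rotation":[-1,0,0],"grip":45},{"linear":[0.15,0.5,-0.075],"rotation":[-1,0,0],"grip":45},{"linear":[0.15,0.5,-0.075],"rotation":[-1,0,0],"grip":45},{"linear":[0.15,0.5,-0.075],"rotation":[-1,0,0],"grip":45},{"linear":[0.15,0.5,-0.075],"rotation":[-1,0,0],"grip":45}]' 30; python3 plan.py 462 -312.5 90 4.4
```

```text
time_s: 0.52
eef_pos: [356.5, -383.0, 183.8]
ee_rot: [0.674, 0.214, 0.675, -0.211]
force: [0.4, 0.0, -0.8]
grip_width: 0.527
t 0.52 pos [ 356.54 -383.02  183.76] zyaw -34.94 tilt [-0.0012  0.0053 -1.    ] F [ 0.37  0.05 -0.8 ] M [0.026 0.043 0.005] tau6 -0.7196 j [-1.046  0.353  1.57   0.002  1.223 -0.437] w 45.0
t 0.52 pos [ 356.5 -383.   183.8] lin [0.3134 0.3929 0.1548] rot [-1.3733 -0.0052 -0.0098] rows>= 5.5
```

```bash
python3 -m jog '[{"linear":[0.2,0.3,0.11],"rotation":[-1,0,0],"grip":45},{"linear":[0.2,0.3,0.11],"rotation":[-1,0,0],"grip":45},{"linear":[0.2,0.3,0.11],"rotation":[-1,0,0],"grip":45},{"linear":[0.2,0.3,0.11],"rotation":[-1,0,0],"grip":45},{"linear":[0.2,0.3,0.11],"rotation":[-1,0,0],"grip":45}]'; python3 plan.py 462 -312.5 90 4.4
```

```text
time_s: 0.93
eef_pos: [435.3, -326.8, 122.8]
ee_rot: [0.705, 0.039, 0.707, -0.034]
force: [0.7, -0.5, 1.2]
grip_width: 0.526
t 0.93 pos [ 435.34 -326.76  122.76] zyaw -5.94 tilt [-0.003   0.0071 -1.    ] F [ 0.68 -0.48  1.25] M [ 0.02   0.055 -0.   ] tau6 -1.2963 j [-0.86   0.466  1.577  0.003  1.106 -0.758] w 44.9
t 0.93 pos [ 435.3 -326.8  122.8] lin [0.1093 0.0557 0.0839] rot [-0.3609 -0.0062 -0.0142] rows>= 1.4
```

```bash
python3 -m jog '[{"linear":[0.15,0.056,0.084],"rotation":[-0.36,-0.006,-0.014],"grip":45},{"linear":[0.15,0.056,0.084],"rotation":[-0.36,-0.006,-0.014],"grip":45},{"linear":[0.15,0.056,0.084],"rotation":[-0.36,-0.006,-0.014],"grip":45},{"linear":[0.15,0.056,0.084],"rotation":[-0.36,-0.006,-0.014],"grip":45}]'; python3 plan.py 462 -312.5 21 4.4
python3 - <<'E'
from h import *
for n,b in [("scene",(170,100,290,220)),("top",(200,150,330,240))]:
    p,d=capture(n);np.savez(n+"1.npz",p=p,d=d);crop(p,*b,5,f"pics/{n}1.png")
E
```

```text
time_s: 1.27
eef_pos: [461.6, -313.1, 78.3]
ee_rot: [0.707, -0.025, 0.707, 0.025]
force: [-0.2, 0.5, -0.4]
grip_width: 0.526
t 1.27 pos [ 461.58 -313.1    78.26] zyaw 4.09 tilt [-3.e-04 -1.e-04 -1.e+00] F [-0.18  0.52 -0.43] M [-0.014 -0.006 -0.038] tau6 -0.1443 j [-0.806  0.547  1.579 -0.     1.016 -0.877] w 44.9
t 1.27 pos [ 461.6 -313.1   78.3] lin [0.1909 0.0019 0.0016] rot [-0.0108 -0.0005  0.0002] rows>= 1.4
```

View pics/scene1.png

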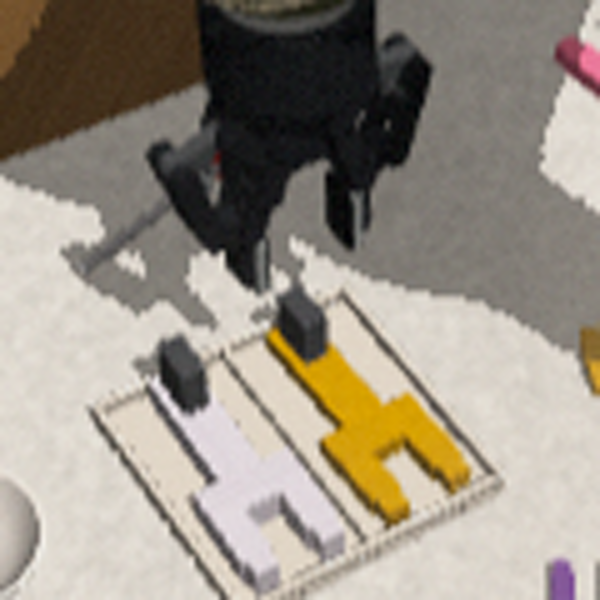

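View pics/top1.png

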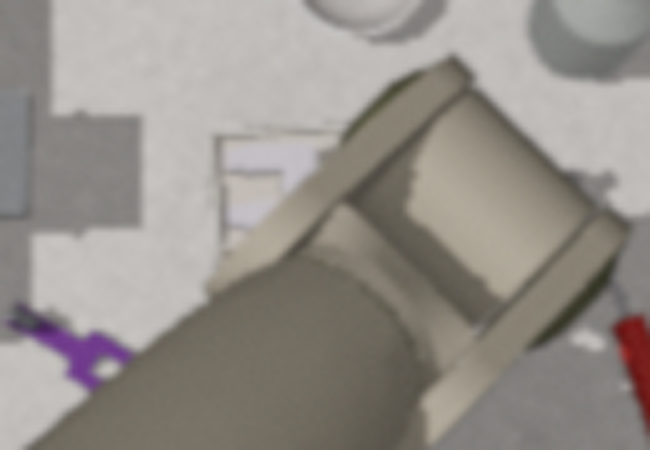

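```bash
python3 -m jog '[{"linear":[0.1,0.002,0.0016],"rotation":[-0.01,0,0],"grip":45},{"linear":[0.19,0.002,0.0016],"rotation":[-0.01,0,0],"grip":45},{"linear":[0.19,0.002,0.0016],"rotation":[-0.01,0,0],"grip":30},{"linear":[0.19,0.002,0.0016],"rotation":[-0.01,0,0],"grip":20},{"linear":[0.19,0.002,0.0016],"rotation":[-0.01,0,0],"grip":5},{"linear":[0.19,0.002,0.0016],"rotation":[-0.01,0,0],"grip":5},{"linear":[0.19,0.002,0.0016],"rotation":[-0.01,0,0],"grip":5},{"linear":[0.19,0.002,0.0016],"rotation":[-0.01,0,0],"grip":5}]' 45; python3 plan.py 462 -312.5 21 4.4
```

```text
time_s: 2.03
eef_pos: [463.0, -314.1, 24.1]
ee_rot: [0.708, -0.029, 0.705, 0.026]
force: [-1.4, -0.2, 7.3]
grip_width: 0.154
t 2.03 pos [ 462.97 -314.09   24.15] zyaw 4.39 tilt [ 0.0035 -0.0043 -1.    ] F [-1.43 -0.17  7.32] M [-0.027  0.316 -0.055] tau6 -0.0345 j [-8.050e-01  6.280e-01  1.611e+00 -1.000e-03  8.970e-01 -8.820e-01] w 13.1
t 2.03 pos [ 463.  -314.1   24.1] lin [ 0.0105  0.0056 -0.0028] rot [-0.0003  0.0063  0.009 ] rows>= 0.1
```

```bash
python3 -m jog '[{"linear":[-0.1,0,0],"rotation":[0,0,0],"grip":5},{"linear":[-0.2,0,0],"rotation":[0,0,0],"grip":5},{"linear":[-0.4,0,0],"rotation":[0,0,0],"grip":5},{"linear":[-0.4,0,0],"rotation":[0,0,0],"grip":5},{"linear":[-0.4,0,0],"rotation":[0,0,0],"grip":5}]'; python3 plan.py 536.4 -180 145 0
```

```text
time_s: 2.45
eef_pos: [464.1, -315.0, 149.5]
ee_rot: [0.71, -0.031, 0.703, 0.023]
force: [-0.1, 0.4, -0.7]
grip_width: 0.15
t 2.45 pos [ 464.06 -314.97  149.48] zyaw 4.39 tilt [ 0.0099 -0.0109 -0.9999] F [-0.05  0.41 -0.66] M [-0.039 -0.008  0.021] tau6 -0.0045 j [-0.805  0.457  1.512 -0.     1.157 -0.881] w 12.8
t 2.45 pos [ 464.1 -315.   149.5] lin [0.0124 0.4303 0.2747] rot [0.1533 0.019  0.0226] rows>= 3.7
```

```bash
python3 -m jog '[{"linear":[0.012,0.43,0.275],"rotation":[0.153,0.019,0.023],"grip":5},{"linear":[0.012,0.43,0.275],"rotation":[0.153,0.019,0.023],"grip":5},{"linear":[0.012,0.43,0.275],"rotation":[0.153,0.019,0.023],"grip":5},{"linear":[0.012,0.43,0.275],"rotation":[0.153,0.019,0.023],"grip":5},{"linear":[0.012,0.43,0.275],"rotation":[0.153,0.019,0.023],"grip":5},{"linear":[0.012,0.43,0.275],"rotation":[0.153,0.019,0.023],"grip":5}]'; python3 plan.py 536.4 -160 120 0
python3 - <<'E'
from h import *
for n,b in [("scene",(170,150,330,300)),("top",(120,130,250,225))]:
    p,d=capture(n);np.savez(n+"2.npz",p=p,d=d);crop(p,*b,5 if n=="top" else 4,f"pics/{n}2.png")
E
```

```text
time_s: 2.95
eef_pos: [536.5, -178.7, 144.3]
ee_rot: [0.707, -0.001, 0.708, 0.001]
force: [-0.0, -0.9, -1.4]
grip_width: 0.151
t 2.95 pos [ 536.52 -178.73  144.29] zyaw 0.15 tilt [-1.3e-03  8.0e-04 -1.0e+00] F [-0.05 -0.93 -1.36] M [-0.112  0.037 -0.004] tau6 0.1496 j [-0.529  0.481  1.491  0.     1.172 -0.531] w 12.9
t 2.95 pos [ 536.5 -178.7  144.3] lin [ 0.081   0.0624 -0.0001] rot [ 0.0052 -0.0025 -0.0015] rows>= 0.7
```

View pics/scene2.png

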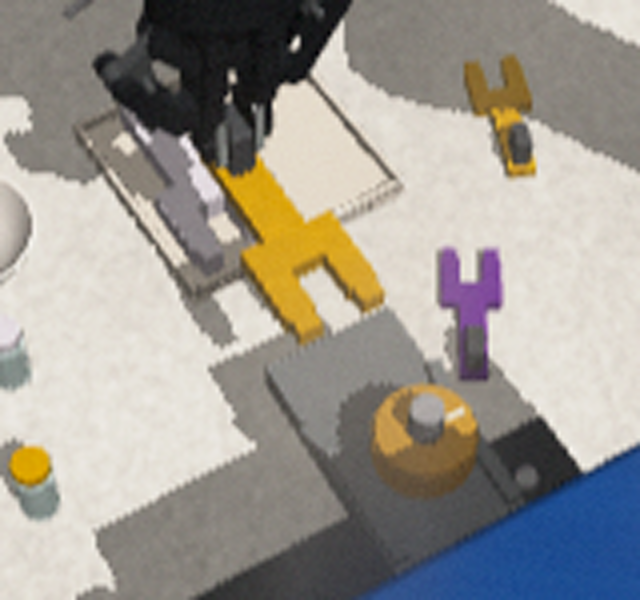

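View pics/top2.png

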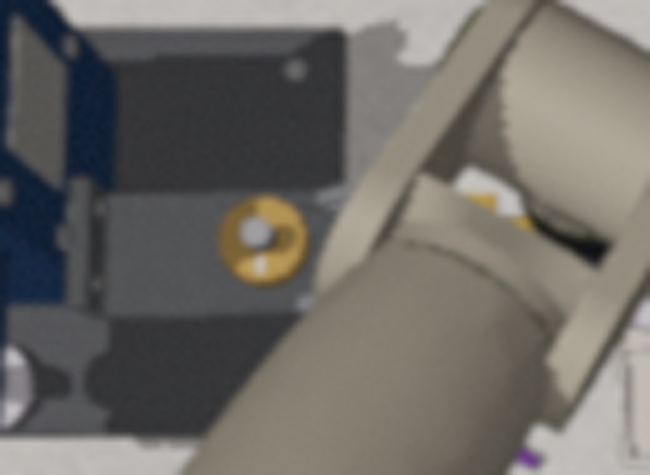

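Run:
```python
from meas import *
n="scene";f=np.load("scene2.npz");p,D=f["p"],f["d"]
W=dep(n,D)
S=1;hsv=cv2.cvtColor(p,cv2.COLOR_RGB2HSV)
m=cv2.inRange(hsv,(17,150,150),(32,255,255))>0
k=m.copy();k[:190]=0;k[235:]=0;k[:,:222]=0;k[:,268:]=0
pts=W[k&(W[:,:,2]>125)]
# plane fit
A=np.c_[pts[:,:2]-pts[:,:2].mean(0),np.ones(len(pts))]
for _ in range(3):
    c,*_=np.linalg.lstsq(A,pts[:,2],rcond=None);r=pts[:,2]-A@c;g=abs(r)<2.5;A=A[g];pts=pts[g]
print(len(pts),"plane",c,"at",pts.mean(0))
Wc=gauge(n,p,c[2],(215,180,270,240))
for a in (-2,-1,0,1,2,3):
    t=np.radians(a);ax=np.array([-np.sin(t),np.cos(t)]);px=np.array([np.cos(t),np.sin(t)])
    q=Wc@px;y=Wc@ax;y0=y.max()
    prof=[((q[(y>y0-d-4)&(y<=y0-d)].min()+q[(y>y0-d-4)&(y<=y0-d)].max())/2).round(1) for d in range(6,90,8)]
    wd=[np.ptp(q[(y>y0-d-4)&(y<=y0-d)]).round(1) for d in range(6,90,8)]
    print(a,y0.round(1),prof,wd if a==0 else "")
```

```text
605 plane [ 5.27514597e-03 -1.64506522e-05  1.36760644e+02] at [ 538.65751092 -114.6519764   136.76824596]
-2 -43.1 [np.float64(540.2), np.float64(541.2), np.float64(540.8), np.float64(541.3), np.float64(541.7), np.float64(542.1), np.float64(542.0), np.float64(543.6), np.float64(543.1), np.float64(543.5), np.float64(543.4)] 
-1 -52.9 [np.float64(539.2), np.float64(540.0), np.float64(539.5), np.float64(539.8), np.float64(540.1), np.float64(540.5), np.float64(540.2), np.float64(541.7), np.float64(541.0), np.float64(541.3), np.float64(541.1)] 
0 -62.8 [np.float64(538.0), np.float64(538.6), np.float64(538.2), np.float64(538.2), np.float64(538.4), np.float64(538.6), np.float64(538.3), np.float64(539.2), np.float64(538.7), np.float64(538.9), np.float64(538.7)] [np.float64(48.2), np.float64(53.0), np.float64(53.0), np.float64(52.9), np.float64(53.1), np.float64(52.8), np.float64(53.3), np.float64(26.2), np.float64(24.4), np.float64(24.5), np.float64(24.4)]
1 -72.2 [np.float64(536.7), np.float64(537.1), np.float64(536.6), np.float64(536.5), np.float64(536.5), np.float64(536.5), np.float64(536.3), np.float64(537.3), np.float64(536.3), np.float64(536.4), np.float64(536.0)] 
2 -81.4 [np.float64(535.2), np.float64(535.5), np.float64(534.9), np.float64(534.6), np.float64(534.3), np.float64(534.3), np.float64(533.9), np.float64(535.0), np.float64(533.6), np.float64(533.6), np.float64(533.1)] 
3 -90.4 [np.float64(533.6), np.float64(533.7), np.float64(533.0), np.float64(532.5), np.float64(532.1), np.float64(531.7), np.float64(531.4), np.float64(536.9), np.float64(530.9), np.float64(530.7), np.float64(530.1)]
```

```bash
python3 -m jog '[{"linear":[0.04,0.05,-0.001],"rotation":[0.01,0,0],"grip":5},{"linear":[0.09,0.06,-0.001],"rotation":[0.01,0,0],"grip":5},{"linear":[0.09,0.06,-0.001],"rotation":[0.01,0,0],"grip":5},{"linear":[0.09,0.06,-0.001],"rotation":[0.01,0,0],"grip":5}]'; python3 plan.py 536.2 -130 116 -0.2
```

```text
time_s: 3.38
eef_pos: [535.1, -163.4, 117.3]
ee_rot: [0.706, 0.003, 0.708, -0.002]
force: [0.8, -0.1, -0.8]
grip_width: 0.151
t 3.38 pos [ 535.09 -163.44  117.32] zyaw -0.38 tilt [-2.1e-03  8.0e-04 -1.0e+00] F [ 0.8  -0.06 -0.82] M [-0.069  0.006  0.002] tau6 0.026 j [-0.506  0.5    1.538 -0.     1.106 -0.499] w 12.9
t 3.38 pos [ 535.1 -163.4  117.3] lin [0.0045 0.1115 0.003 ] rot [-0.0062 -0.0043 -0.0017] rows>= 0.8
```

```bash
python3 -m jog '[{"linear":[0.004,0.02,0.004],"rotation":[-0.006,-0.004,-0.002],"grip":5},{"linear":[0.004,0.05,0.004],"rotation":[-0.006,-0.004,-0.002],"grip":5},{"linear":[0.004,0.08,0.004],"rotation":[-0.006,-0.004,-0.002],"grip":5},{"linear":[0.004,0.11,0.004],"rotation":[-0.006,-0.004,-0.002],"grip":5},{"linear":[0.004,0.11,0.004],"rotation":[-0.006,-0.004,-0.002],"grip":5}]'; python3 plan.py 536.2 -95 116 0;  python3 - <<'E'
from h import *
for n,b in [("scene",(190,170,330,300))]:
    p,d=capture(n);np.savez(n+"3.npz",p=p,d=d);crop(p,*b,5 if n=="top" else 5,f"pics/{n}3.png")
E
```

```text
time_s: 3.8
eef_pos: [536.5, -128.5, 116.4]
ee_rot: [0.707, 0.001, 0.707, -0.001]
force: [-0.8, 0.6, -1.3]
grip_width: 0.153
t 3.8 pos [ 536.5  -128.52  116.4 ] zyaw -0.11 tilt [-1.e-04  2.e-04 -1.e+00] F [-0.83  0.56 -1.28] M [-0.043 -0.052  0.113] tau6 0.2084 j [-0.448  0.485  1.565  0.     1.092 -0.446] w 13.1
t 3.8 pos [ 536.5 -128.5  116.4] lin [ 0.0014  0.1117 -0.0012] rot [-0.0037 -0.0002 -0.0004] rows>= 0.8
```

View pics/scene3.png

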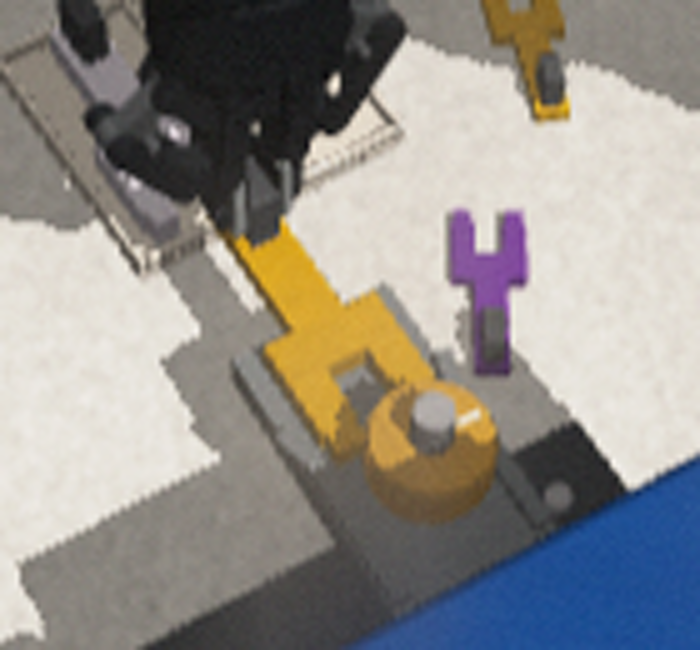

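```bash
python3 -m jog '[{"linear":[0.001,0.03,-0.001],"rotation":[-0.003,0,0],"grip":5},{"linear":[0.001,0.06,-0.001],"rotation":[-0.003,0,0],"grip":5},{"linear":[0.001,0.09,-0.001],"rotation":[-0.003,0,0],"grip":5},{"linear":[0.001,0.12,-0.001],"rotation":[-0.003,0,0],"grip":5},{"linear":[0.001,0.12,-0.001],"rotation":[-0.003,0,0],"grip":5}]'; python3 plan.py 536.4 -80 116 0
```

```text
time_s: 4.27
eef_pos: [536.3, -91.5, 116.1]
ee_rot: [0.707, -0.0, 0.707, 0.0]
force: [0.5, -0.1, -1.9]
grip_width: 0.15
t 4.27 pos [536.27 -91.52 116.1 ] zyaw 0.06 tilt [-2.e-04  2.e-04 -1.e+00] F [ 0.55 -0.11 -1.93] M [-0.082  0.002 -0.013] tau6 0.2185 j [-0.385  0.47   1.589  0.     1.082 -0.386] w 12.8
t 4.27 pos [536.3 -91.5 116.1] lin [0.0003 0.0384 0.0005] rot [ 0.0022 -0.0004 -0.0004] rows>= 0.3
```

```bash
python3 -m jog '[{"linear":[0,0.012,0],"rotation":[0,0,0],"grip":5},{"linear":[0,0.022,0],"rotation":[0,0,0],"grip":5},{"linear":[0,0.028,0],"rotation":[0,0,0],"grip":5},{"linear":[0,0.032,0],"rotation":[0,0,0],"grip":5}]'; python3 plan.py 536.4 -80 116 0;python3 -m jog '[{"linear":[0,0.005,0],"rotation":[0,0,0],"grip":5},{"linear":[0,0.01,0],"rotation":[0,0,0],"grip":5}]'; python3 plan.py 536.4 -78 116 0
```

```text
time_s: 4.6
eef_pos: [536.3, -81.8, 116.1]
ee_rot: [0.707, -0.0, 0.707, 0.0]
force: [-0.1, 0.3, -0.5]
grip_width: 0.156
t 4.6 pos [536.27 -81.83 116.09] zyaw 0.06 tilt [-2.e-04  2.e-04 -1.e+00] F [-0.12  0.25 -0.55] M [-0.088 -0.041  0.04 ] tau6 -0.0105 j [-0.368  0.467  1.594  0.     1.08  -0.369] w 13.3
t 4.6 pos [536.3 -81.8 116.1] lin [0.0003 0.0061 0.0004] rot [ 0.0021 -0.0004 -0.0003] rows>= 0.0
time_s: 4.77
eef_pos: [536.3, -78.9, 116.1]
ee_rot: [0.707, -0.0, 0.707, 0.0]
force: [0.6, 0.6, -0.4]
grip_width: 0.155
t 4.77 pos [536.26 -78.88 116.07] zyaw 0.04 tilt [-3.e-04  1.e-04 -1.e+00] F [ 0.64  0.56 -0.45] M [-0.061 -0.01   0.037] tau6 -0.0415 j [-0.362  0.466  1.596  0.     1.08  -0.363] w 13.2
t 4.77 pos [536.3 -78.9 116.1] lin [0.0002 0.0029 0.0005] rot [ 0.0015 -0.0005 -0.0003] rows>= 0.0
```

```bash
for i in 1; do python3 -m jog '[{"linear":[0,0.003,0],"rotation":[0,0,0],"grip":5},{"linear":[0,0.006,0],"rotation":[0,0,0],"grip":5}]'; python3 plan.py;python3 -m jog '[{"linear":[0,0.003,0],"rotation":[0,0,0],"grip":5},{"linear":[0,0.005,0],"rotation":[0,0,0],"grip":5}]'; python3 plan.py; done;  python3 - <<'E'
from h import *
for n,b in [("scene",(190,170,330,300))]:
    p,d=capture(n);np.savez(n+"4.npz",p=p,d=d);crop(p,*b,5 if n=="top" else 5,f"pics/{n}4.png")
E
```

```text
time_s: 4.93
eef_pos: [536.3, -77.1, 116.1]
ee_rot: [0.707, -0.0, 0.707, 0.0]
force: [-0.6, 0.1, -0.6]
grip_width: 0.153
t 4.93 pos [536.3  -77.05 116.08] zyaw 0.04 tilt [-2.e-04  1.e-04 -1.e+00] F [-0.64  0.08 -0.56] M [-0.048 -0.011  0.017] tau6 -0.019 j [-0.359  0.466  1.596  0.     1.079 -0.36 ] w 13.0
time_s: 5.1
eef_pos: [536.3, -75.6, 116.1]
ee_rot: [0.707, -0.0, 0.707, 0.0]
force: [-0.3, -2.9, 0.6]
grip_width: 0.156
t 5.1 pos [536.32 -75.63 116.13] zyaw 0.04 tilt [-1.e-04 -1.e-04 -1.e+00] F [-0.31 -2.89  0.62] M [-0.538  0.058 -0.048] tau6 0.0016 j [-0.356  0.466  1.597 -0.     1.079 -0.357] w 13.4
```

View pics/scene4.png

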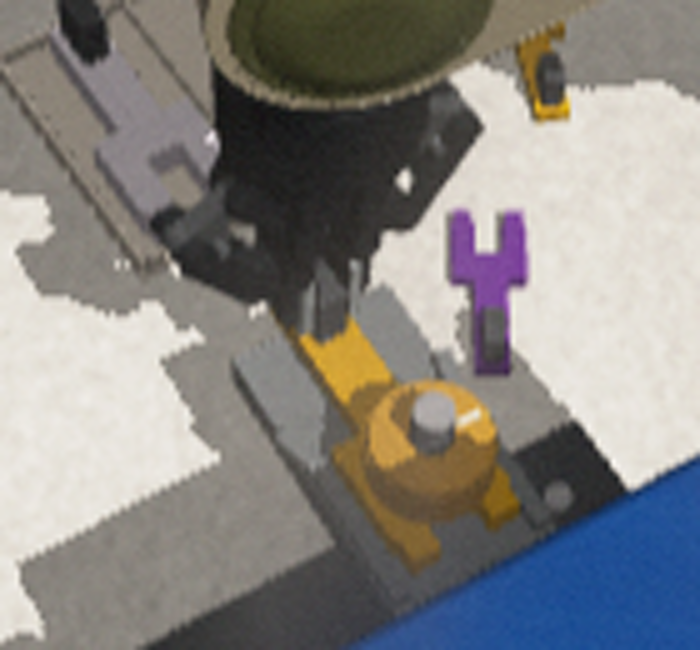

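```bash
python3 -m jog '[{"linear":[0,0.003,0],"rotation":[0,0,0],"grip":5},{"linear":[0,0.004,0],"rotation":[0,0,0],"grip":5}]'; python3 plan.py
python3 - <<'E'
from h import *
for u,v in [((405)/5+190,(565)/5+170),((438)/5+190,548/5+170),(487/5+190,519/5+170),(520/5+190,496/5+170)]: print(onz("scene",u,v,107).round(1))
E
```

```text
time_s: 5.32
eef_pos: [536.5, -75.4, 116.4]
ee_rot: [0.707, -0.001, 0.707, -0.001]
force: [-1.0, -7.2, -0.5]
grip_width: 0.153
t 5.32 pos [536.47 -75.43 116.42] zyaw 0.06 tilt [ 4.0e-04 -2.6e-03 -1.0e+00] F [-1.03 -7.2  -0.53] M [-1.218  0.228  0.048] tau6 0.0852 j [-0.355  0.465  1.597 -0.003  1.078 -0.355] w 13.0
[563.5  35.5 107. ]
[549.2  35.8 107. ]
[526.8  35.1 107. ]
[510.7  33.4 107. ]
```

```bash
python3 -m jog '[{"linear":[0.002,-0.003,0],"rotation":[0,0,0],"grip":5},{"linear":[0.005,-0.003,0],"rotation":[0,0,0],"grip":5},{"linear":[0.005,-0.003,0],"rotation":[0,0,0],"grip":5}]'; python3 plan.py; python3 -m jog '[{"linear":[0,0,0],"rotation":[0,0,0],"grip":20},{"linear":[0,0,0],"rotation":[0,0,0],"grip":40},{"linear":[0,0,0],"rotation":[0,0,0],"grip":40},{"linear":[-0.1,0,0],"rotation":[0,0,0],"grip":40},{"linear":[-0.2,0,0],"rotation":[0,0,0],"grip":60},{"linear":[-0.3,0,0],"rotation":[0,0,0],"grip":85},{"linear":[-0.35,0,0],"rotation":[0,0,0],"grip":85},{"linear":[-0.35,0,0],"rotation":[0,0,0],"grip":85}]'; python3 plan.py 536.4 7 220 0;  python3 - <<'E'
from h import *
for n,b in [("scene",(190,170,330,300))]:
    p,d=capture(n);np.savez(n+"5.npz",p=p,d=d);crop(p,*b,5 if n=="top" else 5,f"pics/{n}5.png")
E
```

```text
time_s: 5.57
eef_pos: [536.6, -76.4, 115.2]
ee_rot: [0.707, -0.001, 0.707, -0.001]
force: [-0.6, -1.6, 1.7]
grip_width: 0.151
t 5.57 pos [536.57 -76.41 115.18] zyaw 0.05 tilt [ 8.0e-04 -2.7e-03 -1.0e+00] F [-0.64 -1.59  1.67] M [-0.276  0.171  0.015] tau6 -0.0027 j [-0.357  0.467  1.598 -0.003  1.075 -0.356] w 12.9
time_s: 6.23
eef_pos: [537.7, -76.4, 223.8]
ee_rot: [0.71, -0.002, 0.705, -0.001]
force: [-0.2, 1.1, 0.7]
grip_width: 0.988
t 6.23 pos [537.74 -76.39 223.79] zyaw 0.06 tilt [ 0.007  -0.0048 -1.    ] F [-0.18  1.08  0.7 ] M [-0.015 -0.039 -0.03 ] tau6 -0.0005 j [-0.356  0.354  1.461 -0.002  1.319 -0.357] w 84.4
t 6.23 pos [537.7 -76.4 223.8] lin [ 0.0113  0.278  -0.0043] rot [0.0022 0.014  0.0096] rows>= 2.0
```

View pics/scene5.png

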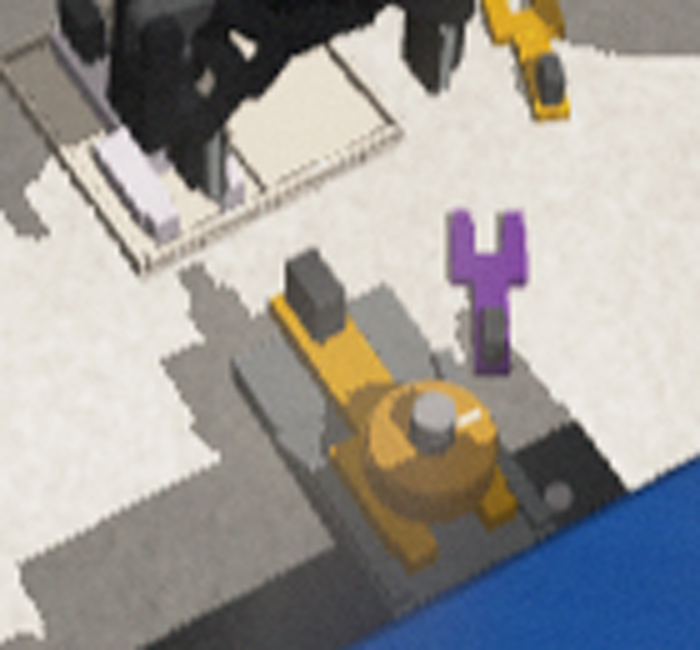

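```bash
python3 -m jog '[{"linear":[0.04,0.28,-0.004],"rotation":[-1,0.014,0.01],"grip":85},{"linear":[0.04,0.28,-0.004],"rotation":[-1,0.014,0.01],"grip":85},{"linear":[0.04,0.28,-0.004],"rotation":[-1,0.014,0.01],"grip":85},{"linear":[0.04,0.28,-0.004],"rotation":[-1,0.014,0.01],"grip":85},{"linear":[0.04,0.28,-0.004],"rotation":[-1,0.014,0.01],"grip":85}]' 30
for i in 1 2 3; do :; done
python3 -m jog '[{"linear":[0,0,0],"rotation":[-1,0,0],"grip":85},{"linear":[0,0,0],"rotation":[-1,0,0],"grip":85},{"linear":[0,0,0],"rotation":[-1,0,0],"grip":85},{"linear":[0,0,0],"rotation":[-1,0,0],"grip":85},{"linear":[0,0,0],"rotation":[-1,0,0],"grip":85}]'
python3 -m jog '[{"linear":[0,0,0],"rotation":[-1,0,0],"grip":85},{"linear":[0,0,0],"rotation":[-1,0,0],"grip":85},{"linear":[0,0,0],"rotation":[-1,0,0],"grip":85},{"linear":[0,0,0],"rotation":[-1,0,0],"grip":85},{"linear":[0,0,0],"rotation":[-1,0,0],"grip":85}]'
python3 -m jog '[{"linear":[0,0,0],"rotation":[-1,0,0],"grip":85},{"linear":[0,0,0],"rotation":[-1,0,0],"grip":85},{"linear":[0,0,0],"rotation":[-1,0,0],"grip":85},{"linear":[0,0,0],"rotation":[-1,0,0],"grip":85},{"linear":[0,0,0],"rotation":[-1,0,0],"grip":85}]' 
python3 plan.py 536.4 7 180 120
```

```text
time_s: 6.7
eef_pos: [535.2, 8.6, 207.6]
ee_rot: [0.682, -0.177, 0.687, 0.178]
force: [0.6, -0.2, -1.1]
grip_width: 0.994
time_s: 7.12
eef_pos: [534.9, 8.3, 206.6]
ee_rot: [0.617, -0.34, 0.622, 0.343]
force: [-0.1, 0.1, -0.5]
grip_width: 0.995
time_s: 7.53
eef_pos: [534.6, 8.1, 205.9]
ee_rot: [0.514, -0.481, 0.519, 0.486]
force: [-0.1, -0.6, 0.6]
grip_width: 0.995
time_s: 7.95
eef_pos: [534.5, 7.9, 205.4]
ee_rot: [0.38, -0.592, 0.383, 0.598]
force: [-0.3, -0.6, -0.6]
grip_width: 0.995
t 7.95 pos [534.5    7.93 205.45] zyaw 114.64 tilt [-1.030e-02  9.000e-04 -9.999e-01] F [-0.32 -0.56 -0.61] M [ 0.032 -0.009 -0.015] tau6 -1.7799 j [-2.040e-01  3.600e-01  1.501e+00 -1.000e-03  1.290e+00 -2.204e+00] w 85.0
t 7.95 pos [534.5   7.9 205.4] lin [ 0.0848 -0.0052 -0.0059] rot [-0.1871  0.0111 -0.0174] rows>= 0.8
```

```bash
python3 -m jog '[{"linear":[0.08,-0.005,-0.006],"rotation":[-1,0.011,-0.017],"grip":85},{"linear":[0.08,-0.005,-0.006],"rotation":[-1,0.011,-0.017],"grip":85},{"linear":[0.08,-0.005,-0.006],"rotation":[-1,0.011,-0.017],"grip":85},{"linear":[0.08,-0.005,-0.006],"rotation":[-1,0.011,-0.017],"grip":85},{"linear":[0.08,-0.005,-0.006],"rotation":[-1,0.011,-0.017],"grip":85},{"linear":[0.08,-0.005,-0.006],"rotation":[-1,0.011,-0.017],"grip":85}]'; python3 plan.py 536.4 7 110 143;  python3 - <<'E'
from h import *
for n,b in [("scene",(190,150,350,300)),("top",(120,130,250,225))]:
    p,d=capture(n);np.savez(n+"6.npz",p=p,d=d);crop(p,*b,4,f"pics/{n}6.png")
E
```

```text
time_s: 8.45
eef_pos: [536.3, 6.9, 181.3]
ee_rot: [0.227, -0.67, 0.225, 0.67]
force: [-0.3, 0.7, -0.0]
grip_width: 0.997
t 8.45 pos [536.29   6.89 181.26] zyaw 142.71 tilt [-6.0e-04  2.1e-03 -1.0e+00] F [-0.35  0.72 -0.05] M [ 0.042 -0.014  0.02 ] tau6 -0.3534 j [-2.070e-01  3.810e-01  1.537e+00  2.000e-03  1.224e+00 -2.698e+00] w 85.2
t 8.45 pos [536.3   6.9 181.3] lin [ 2.375e-01 -2.000e-04 -5.000e-04] rot [-0.0102  0.0034  0.0026] rows>= 1.7
```

View pics/scene6.png

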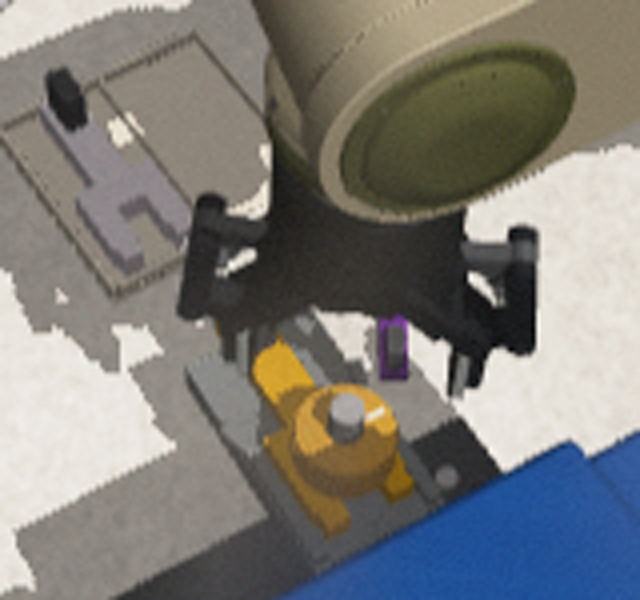

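```bash
python3 -m jog '[{"linear":[0.1,0,0],"rotation":[0,0,0],"grip":85},{"linear":[0.18,0,0],"rotation":[0,0,0],"grip":85},{"linear":[0.236,0,0],"rotation":[0,0,0],"grip":85},{"linear":[0.236,0,0],"rotation":[0,0,0],"grip":75},{"linear":[0.236,0,0],"rotation":[0,0,0],"grip":65}]' 30; python3 plan.py 536.4 7 110 143
```

```text
time_s: 8.97
eef_pos: [536.2, 7.0, 110.6]
ee_rot: [0.227, -0.669, 0.226, 0.671]
force: [0.2, -0.3, 0.5]
grip_width: 0.771
t 8.97 pos [536.25   7.04 110.58] zyaw 142.7 tilt [-0.0013  0.0022 -1.    ] F [ 0.22 -0.3   0.53] M [ 0.013  0.041 -0.022] tau6 0.0427 j [-2.060e-01  4.630e-01  1.618e+00  2.000e-03  1.062e+00 -2.698e+00] w 65.9
t 8.97 pos [536.2   7.  110.6] lin [ 0.0019 -0.0002 -0.0005] rot [-0.0106  0.0048  0.0019] rows>= 0.0
```

```bash
python3 -m jog '[{"linear":[0,0,0],"rotation":[0,0,0],"grip":58},{"linear":[0,0,0],"rotation":[0,0,0],"grip":52},{"linear":[0,0,0],"rotation":[0,0,0],"grip":40},{"linear":[0,0,0],"rotation":[0,0,0],"grip":40},{"linear":[0,0,0],"rotation":[0,0,0],"grip":40}]' 30; python3 plan.py;  python3 - <<'E'
from h import *
for n,b in [("scene",(190,150,350,300))]:
    p,d=capture(n);np.savez(n+"7.npz",p=p,d=d);crop(p,*b,4,f"pics/{n}7.png")
E
```

```text
time_s: 9.38
eef_pos: [536.4, 7.4, 112.1]
ee_rot: [0.227, -0.67, 0.226, 0.67]
force: [-3.6, 1.6, 7.5]
grip_width: 0.552
t 9.38 pos [536.36   7.35 112.14] zyaw 142.66 tilt [-3.0e-04  2.4e-03 -1.0e+00] F [-3.62  1.63  7.53] M [ 0.385  0.694 -0.02 ] tau6 -0.0346 j [-0.206  0.461  1.617  0.003  1.065 -2.697] w 47.1
```

View pics/scene7.png

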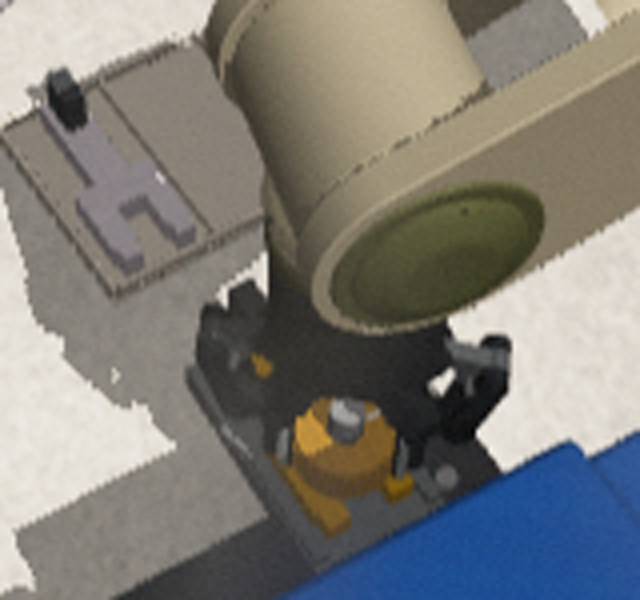

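```bash
python3 -m jog '[{"linear":[0.0005,0,0],"rotation":[0.2,0,0],"grip":40},{"linear":[0.001,0,0],"rotation":[0.45,0,0],"grip":40},{"linear":[0.0015,0,0],"rotation":[0.7,0,0],"grip":40},{"linear":[0.002,0,0],"rotation":[0.95,0,0],"grip":40}]'; python3 plan.py; python3 -m jog '[{"linear":[0.0005,0,0],"rotation":[0.25,0,0],"grip":40},{"linear":[0.001,0,0],"rotation":[0.5,0,0],"grip":40},{"linear":[0.0015,0,0],"rotation":[0.75,0,0],"grip":40},{"linear":[0.002,0,0],"rotation":[0.95,0,0],"grip":40}]'; python3 plan.py
```

```text
time_s: 9.77
eef_pos: [536.3, 7.4, 111.8]
ee_rot: [0.38, -0.596, 0.379, 0.597]
force: [-0.4, 0.1, -3.2]
grip_width: 0.548
t 9.77 pos [536.32   7.36 111.8 ] zyaw 115.05 tilt [-2.0e-04  2.3e-03 -1.0e+00] F [-0.37  0.14 -3.23] M [ 0.018 -0.073  0.068] tau6 -1.9366 j [-0.206  0.461  1.617  0.003  1.064 -2.215] w 46.8
time_s: 10.1
eef_pos: [536.4, 7.3, 111.2]
ee_rot: [0.512, -0.488, 0.51, 0.489]
force: [0.8, -1.4, -6.6]
grip_width: 0.554
t 10.1 pos [536.35   7.28 111.24] zyaw 87.44 tilt [ 1.0e-04  2.2e-03 -1.0e+00] F [ 0.77 -1.38 -6.63] M [-0.087 -0.315  0.011] tau6 -1.4003 j [-0.206  0.462  1.618  0.002  1.062 -1.733] w 47.3
```

```bash
python3 -m jog '[{"linear":[0.001,0,0],"rotation":[0.25,0,0],"grip":40},{"linear":[0.002,0,0],"rotation":[0.5,0,0],"grip":40},{"linear":[0.0025,0,0],"rotation":[0.75,0,0],"grip":40},{"linear":[0.003,0,0],"rotation":[0.95,0,0],"grip":40}]'; python3 plan.py; python3 -m jog '[{"linear":[0.001,0,0],"rotation":[0.25,0,0],"grip":40},{"linear":[0.002,0,0],"rotation":[0.5,0,0],"grip":40},{"linear":[0.0025,0,0],"rotation":[0.75,0,0],"grip":40},{"linear":[0.003,0,0],"rotation":[0.95,0,0],"grip":40}]'; python3 plan.py
```

```text
time_s: 10.43
eef_pos: [536.4, 7.2, 110.6]
ee_rot: [0.613, -0.352, 0.612, 0.353]
force: [1.2, -1.2, -4.7]
grip_width: 0.555
t 10.43 pos [536.35   7.23 110.59] zyaw 59.83 tilt [ 3.e-04  2.e-03 -1.e+00] F [ 1.17 -1.24 -4.68] M [-0.036 -0.101  0.12 ] tau6 -1.4066 j [-0.206  0.462  1.619  0.002  1.06  -1.251] w 47.4
time_s: 10.77
eef_pos: [536.3, 7.2, 110.0]
ee_rot: [0.68, -0.196, 0.679, 0.197]
force: [0.6, -0.5, -5.2]
grip_width: 0.553
t 10.77 pos [536.34   7.21 109.96] zyaw 32.23 tilt [ 5.0e-04  1.8e-03 -1.0e+00] F [ 0.59 -0.52 -5.19] M [-0.037 -0.096  0.051] tau6 -1.4064 j [-0.206  0.463  1.62   0.002  1.059 -0.77 ] w 47.2
```

```bash
cat > m.sh <<'E'
python3 - <<'E'
from rig import sense
s=sense();print("   Mz",s["wrist_torque"].round(3),"tau6",s["tau"][5].round(3),"j6",s["joints"][5].round(3),"Fz",s["force"][2].round(1))
E
E
chmod +x m.sh
python3 -m jog '[{"linear":[0.0005,0,0],"rotation":[0.2,0,0],"grip":40}]' >/dev/null; ./m.sh
python3 -m jog '[{"linear":[0.0005,0,0],"rotation":[0.2,0,0],"grip":40}]' >/dev/null; ./m.sh
python3 -m jog '[{"linear":[0.0005,0,0],"rotation":[0.2,0,0],"grip":40}]' >/dev/null; ./m.sh
python3 -m jog '[{"linear":[0.0005,0,0],"rotation":[0.2,0,0],"grip":40}]' >/dev/null; ./m.sh
python3 plan.py
```

```text
Mz [-0.028 -0.352  0.004] tau6 -1.601 j6 -0.663 Fz -8.6
   Mz [-0.094 -0.322  0.042] tau6 -1.613 j6 -0.558 Fz -7.2
   Mz [-0.089 -0.306  0.053] tau6 -1.624 j6 -0.452 Fz -7.3
   Mz [-0.051 -0.211 -0.039] tau6 -1.625 j6 -0.346 Fz -6.5
t 11.1 pos [536.3    7.15 109.48] zyaw 7.94 tilt [ 0.0012  0.0015 -1.    ] F [ 1.26 -0.57 -6.54] M [-0.051 -0.211 -0.039] tau6 -1.6251 j [-0.206  0.463  1.621  0.002  1.057 -0.346] w 47.2
```

```bash
python3 -m jog '[{"linear":[0.0006,0,0],"rotation":[0.2,0,0],"grip":40}]' >/dev/null; ./m.sh
python3 -m jog '[{"linear":[0.0006,0,0],"rotation":[0.2,0,0],"grip":40}]' >/dev/null; ./m.sh
python3 -m jog '[{"linear":[0.0006,0,0],"rotation":[0.2,0,0],"grip":40}]' >/dev/null; ./m.sh
```

```text
Mz [-0.055 -0.26   0.085] tau6 -1.626 j6 -0.24 Fz -6.9
   Mz [-0.074 -0.247  0.07 ] tau6 -1.626 j6 -0.134 Fz -5.8
   Mz [-0.016 -0.222  0.085] tau6 -1.626 j6 -0.028 Fz -6.8
```

```bash
python3 -m jog '[{"linear":[0.0006,0,0],"rotation":[0.2,0,0],"grip":40}]' >/dev/null; ./m.sh
python3 -m jog '[{"linear":[0.0006,0,0],"rotation":[0.2,0,0],"grip":40}]' >/dev/null; ./m.sh
python3 plan.py
```

```text
Mz [-0.021 -0.231  0.07 ] tau6 -1.626 j6 0.078 Fz -5.8
   Mz [-0.052 -0.205  0.058] tau6 -1.626 j6 0.184 Fz -6.1
t 11.52 pos [536.24   7.17 108.78] zyaw -22.38 tilt [ 0.0018  0.0011 -1.    ] F [ 1.94 -0.06 -6.1 ] M [-0.052 -0.205  0.058] tau6 -1.6259 j [-0.206  0.464  1.622  0.002  1.054  0.184] w 47.1
```

```bash
python3 -m jog '[{"linear":[0.0006,0,0],"rotation":[0.2,0,0],"grip":40}]' >/dev/null; ./m.sh
python3 -m jog '[{"linear":[0.0006,0,0],"rotation":[0.2,0,0],"grip":40}]' >/dev/null; ./m.sh
python3 -m jog '[{"linear":[0.0006,0,0],"rotation":[0.2,0,0],"grip":40}]' >/dev/null; ./m.sh
python3 - <<'E'
from h import *
for n,b in [("scene",(230,200,330,290))]:
    p,d=capture(n);np.savez(n+"8.npz",p=p,d=d);crop(p,*b,6,f"pics/{n}8.png")
E
```

```text
Mz [-0.06  -0.249  0.045] tau6 -1.626 j6 0.29 Fz -6.7
   Mz [-0.059 -0.248 -0.005] tau6 -1.626 j6 0.396 Fz -6.1
   Mz [-0.03  -0.242  0.015] tau6 -1.626 j6 0.502 Fz -6.5
```

View pics/scene8.png

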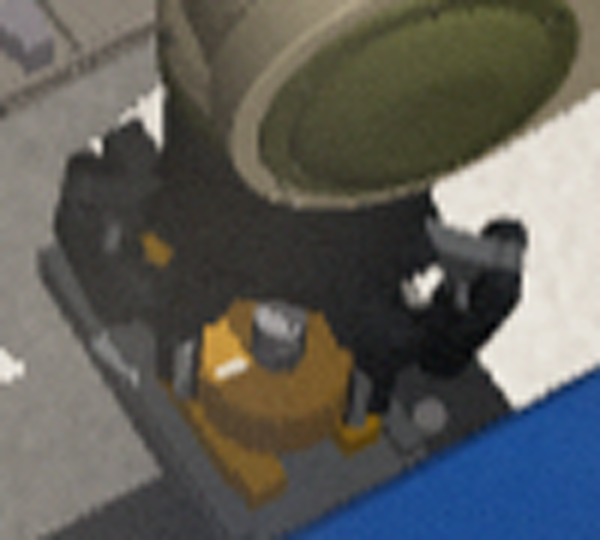

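```bash
python3 -m jog '[{"linear":[0.0006,0,0],"rotation":[0.2,0,0],"grip":40}]' >/dev/null; ./m.sh
python3 -m jog '[{"linear":[0.0006,0,0],"rotation":[0.2,0,0],"grip":40}]' >/dev/null; ./m.sh
python3 -m jog '[{"linear":[0.0006,0,0],"rotation":[0.2,0,0],"grip":40}]' >/dev/null; ./m.sh
```

```text
Mz [-0.095 -0.218  0.099] tau6 -2.558 j6 0.607 Fz -5.8
   Mz [-0.038 -0.218  0.04 ] tau6 -1.53 j6 0.71 Fz -7.3
   Mz [-0.103 -0.194  0.07 ] tau6 -1.622 j6 0.813 Fz -6.0
```

```bash
python3 -m jog '[{"linear":[0.0006,0,0],"rotation":[0.2,0,0],"grip":40}]' >/dev/null; ./m.sh
python3 -m jog '[{"linear":[0.0006,0,0],"rotation":[0.2,0,0],"grip":40}]' >/dev/null; ./m.sh
```

```text
Mz [-0.062 -0.228  0.115] tau6 -1.581 j6 0.916 Fz -5.8
   Mz [-0.071 -0.222  0.052] tau6 -1.582 j6 1.019 Fz -5.9
```

```bash
python3 -m jog '[{"linear":[0.0006,0,0],"rotation":[0.2,0,0],"grip":40}]' >/dev/null; ./m.sh
python3 plan.py
```

```text
Mz [-0.113 -0.171  0.039] tau6 -1.581 j6 1.122 Fz -6.6
t 12.32 pos [536.16   7.18 107.62] zyaw -76.09 tilt [ 2.9e-03  4.0e-04 -1.0e+00] F [ 1.05  0.57 -6.62] M [-0.113 -0.171  0.039] tau6 -1.5806 j [-2.060e-01  4.650e-01  1.624e+00  1.000e-03  1.050e+00  1.122e+00] w 47.5
```

```bash
python3 -m jog '[{"linear":[0.0006,0,0],"rotation":[0.2,0,0],"grip":40}]' >/dev/null; ./m.sh
python3 -m jog '[{"linear":[0.0006,0,0],"rotation":[0.2,0,0],"grip":40}]' >/dev/null; ./m.sh
```

```text
Mz [-0.077 -0.156  0.017] tau6 -1.58 j6 1.225 Fz -6.7
   Mz [-0.105 -0.191  0.064] tau6 -1.58 j6 1.328 Fz -6.7
```

```bash
python3 -m jog '[{"linear":[0.0006,0,0],"rotation":[0.2,0,0],"grip":40}]' >/dev/null; ./m.sh
python3 -m jog '[{"linear":[0.0006,0,0],"rotation":[0.2,0,0],"grip":40}]' >/dev/null; ./m.sh
```

```text
Mz [-0.091 -0.149  0.05 ] tau6 -1.58 j6 1.431 Fz -5.8
   Mz [-0.061 -0.19   0.055] tau6 -1.58 j6 1.534 Fz -6.3
```

```bash
python3 -m jog '[{"linear":[0.0006,0,0],"rotation":[0.2,0,0],"grip":40}]' >/dev/null; ./m.sh
```

```text
Mz [-0.008 -0.226  0.048] tau6 -1.58 j6 1.637 Fz -7.0
```

```bash
python3 -m jog '[{"linear":[0.0006,0,0],"rotation":[0.2,0,0],"grip":40}]' >/dev/null; ./m.sh
python3 -m jog '[{"linear":[0.0006,0,0],"rotation":[0.2,0,0],"grip":40}]' >/dev/null; ./m.sh
```

```text
Mz [-0.098 -0.219  0.012] tau6 -1.58 j6 1.74 Fz -6.9
   Mz [-0.081 -0.133  0.095] tau6 -1.555 j6 1.843 Fz -6.6
```

```bash
python3 -m jog '[{"linear":[0.0006,0,0],"rotation":[0.2,0,0],"grip":40}]' >/dev/null; ./m.sh
```

```text
Mz [-0.06  -0.097  0.137] tau6 -1.532 j6 1.946 Fz -5.9
```

```bash
python3 -m jog '[{"linear":[0.0006,0,0],"rotation":[0.2,0,0],"grip":40}]' >/dev/null; ./m.sh; python3 plan.py
```

```text
Mz [-0.038 -0.036  0.14 ] tau6 -1.498 j6 2.049 Fz -6.1
t 13.07 pos [536.18   7.3  106.57] zyaw -129.15 tilt [ 3.8e-03 -3.0e-04 -1.0e+00] F [ 1.48  0.99 -6.1 ] M [-0.038 -0.036  0.14 ] tau6 -1.4976 j [-2.050e-01  4.660e-01  1.626e+00  1.000e-03  1.046e+00  2.049e+00] w 47.1
```

```bash
python3 -c "
from rig import sense
print(sense()['dq'])"
```

```text
[-8.67202998e-05  9.90595676e-04  9.68554657e-04 -7.99397852e-04
 -3.43560920e-03  1.22489007e+00]
```

Run:
```python
from h import *
for i in range(5):
    p,d=capture("scene");s=sense();print(s["joints"][5].round(4),s["dq"][5].round(3),s["tau"][5].round(4),s["wrist_torque"].round(3),s["force"].round(1))
```

```text
2.0547 -0.242 -0.4296 [-0.094 -0.106 -0.048] [ 1.4  1.  -5.2]
2.0453 -0.118 1.1454 [-0.116 -0.046 -0.104] [ 0.8 -0.1 -6. ]
2.0421 -0.028 0.3883 [-0.031 -0.082 -0.11 ] [ 1.4  0.8 -4.5]
2.0417 0.005 0.0245 [-0.06  -0.046 -0.174] [ 1.6  0.9 -5.2]
2.0422 0.011 -0.0735 [ 0.    -0.094 -0.079] [ 1.9  0.1 -4.5]
```

```bash
python3 -m jog '[{"linear":[0,0,0],"rotation":[0,0,0],"grip":48},{"linear":[0,0,0],"rotation":[0,0,0],"grip":60},{"linear":[0,0,0],"rotation":[0,0,0],"grip":70},{"linear":[0,0,0],"rotation":[0,0,0],"grip":75},{"linear":[0,0,0],"rotation":[0,0,0],"grip":75}]'; ./m.sh; python3 plan.py
```

```text
time_s: 13.73
eef_pos: [536.3, 7.2, 106.9]
ee_rot: [0.306, 0.639, 0.305, -0.636]
force: [0.4, -0.9, -0.1]
grip_width: 0.88
   Mz [ 0.009 -0.004 -0.044] tau6 -0.009 j6 2.042 Fz -0.1
t 13.73 pos [536.32   7.22 106.87] zyaw -128.77 tilt [ 4.3e-03 -3.0e-04 -1.0e+00] F [ 0.45 -0.94 -0.08] M [ 0.009 -0.004 -0.044] tau6 -0.0085 j [-2.050e-01  4.650e-01  1.626e+00  1.000e-03  1.046e+00  2.042e+00] w 75.1
```

```bash
python3 -m jog '[{"linear":[-0.1,0,0],"rotation":[0,0,0],"grip":75},{"linear":[-0.22,0,0],"rotation":[0,0,0],"grip":75},{"linear":[-0.34,0,0],"rotation":[-0.25,0,0],"grip":75},{"linear":[-0.38,0,0],"rotation":[-0.5,0,0],"grip":75},{"linear":[-0.38,0,0],"rotation":[-0.75,0,0],"grip":75},{"linear":[-0.38,0,0],"rotation":[-1,0,0],"grip":75},{"linear":[-0.38,0,0],"rotation":[-1,0,0],"grip":75}]'
python3 -m jog '[{"linear":[0,0,0],"rotation":[-1,0,0],"grip":60},{"linear":[0,0,0],"rotation":[-1,0,0],"grip":45},{"linear":[0,0,0],"rotation":[-1,0,0],"grip":45},{"linear":[0,0,0],"rotation":[-1,0,0],"grip":45},{"linear":[0,0,0],"rotation":[-1,0,0],"grip":45}]'
python3 -m jog '[{"linear":[0,0,0],"rotation":[-1,0,0],"grip":45},{"linear":[0,0,0],"rotation":[-1,0,0],"grip":45},{"linear":[0,0,0],"rotation":[-1,0,0],"grip":45},{"linear":[0,0,0],"rotation":[-1,0,0],"grip":45},{"linear":[0,0,0],"rotation":[-1,0,0],"grip":45}]'
python3 -m jog '[{"linear":[0,0,0],"rotation":[-1,0,0],"grip":45},{"linear":[0,0,0],"rotation":[-1,0,0],"grip":45},{"linear":[0,0,0],"rotation":[-1,0,0],"grip":45},{"linear":[0,0,0],"rotation":[-1,0,0],"grip":45},{"linear":[0,0,0],"rotation":[-1,0,0],"grip":45}]'
python3 plan.py 536.4 -76.4 180 0;python3 - <<'E'
from h import *
for n,b in [("scene",(190,150,350,300))]:
    p,d=capture(n);np.savez(n+"9.npz",p=p,d=d);crop(p,*b,4,f"pics/{n}9.png")
E
```

```text
time_s: 14.32
eef_pos: [535.9, 7.2, 221.2]
ee_rot: [0.456, 0.542, 0.454, -0.54]
force: [-0.9, -0.4, -0.5]
grip_width: 0.877
time_s: 14.73
eef_pos: [535.8, 7.2, 221.1]
ee_rot: [0.577, 0.412, 0.574, -0.411]
force: [-0.0, 0.6, 0.6]
grip_width: 0.527
time_s: 15.15
eef_pos: [535.8, 7.2, 221.0]
ee_rot: [0.66, 0.257, 0.657, -0.256]
force: [-0.5, -0.2, 0.1]
grip_width: 0.524
time_s: 15.57
eef_pos: [535.8, 7.3, 221.0]
ee_rot: [0.703, 0.087, 0.7, -0.087]
force: [-0.9, 0.2, 0.2]
grip_width: 0.529
t 15.57 pos [535.75   7.26 220.97] zyaw -14.14 tilt [ 4.4e-03 -4.0e-04 -1.0e+00] F [-0.89  0.17  0.23] M [ 0.001 -0.027 -0.028] tau6 -1.7877 j [-2.060e-01  3.420e-01  1.485e+00  1.000e-03  1.310e+00  4.100e-02] w 45.2
t 15.57 pos [535.8   7.3 221. ] lin [ 0.1367 -0.27    0.0696] rot [-4.937e-01  8.800e-03 -4.000e-04] rows>= 2.2
```

View pics/scene9.png

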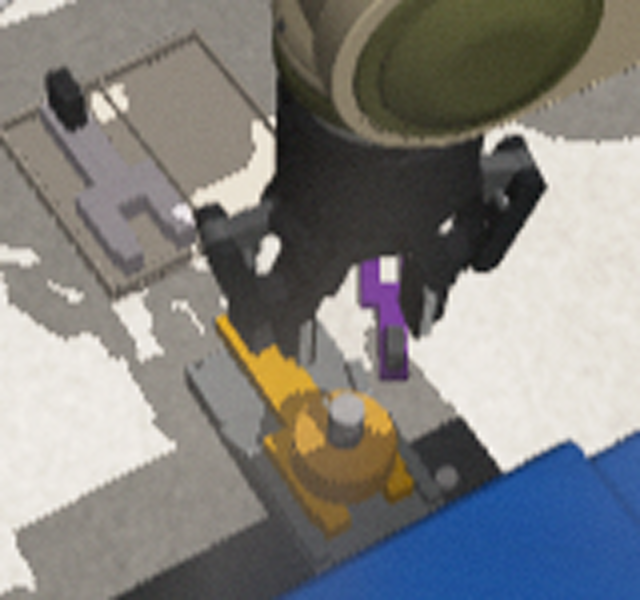

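```bash
python3 -m jog '[{"linear":[0.05,-0.27,0.07],"rotation":[-0.49,0.009,0],"grip":45},{"linear":[0.05,-0.27,0.07],"rotation":[-0.49,0.009,0],"grip":45},{"linear":[0.13,-0.27,0.07],"rotation":[-0.49,0.009,0],"grip":45},{"linear":[0.13,-0.27,0.07],"rotation":[-0.49,0.009,0],"grip":45},{"linear":[0.13,-0.27,0.07],"rotation":[-0.49,0.009,0],"grip":45}]'; python3 plan.py 536.5 -76.4 116 0
```

```text
time_s: 16.03
eef_pos: [535.6, -76.3, 181.5]
ee_rot: [0.706, 0.006, 0.708, -0.005]
force: [0.5, 0.1, 0.5]
grip_width: 0.528
t 16.03 pos [535.57 -76.33 181.46] zyaw -0.84 tilt [-0.0023  0.0013 -1.    ] F [0.45 0.15 0.51] M [ 0.03  -0.009 -0.052] tau6 -0.0658 j [-0.358  0.392  1.521  0.     1.231 -0.344] w 45.1
t 16.03 pos [535.6 -76.3 181.5] lin [ 0.2182 -0.0005  0.0036] rot [-0.0293 -0.0046 -0.0026] rows>= 1.6
```

```bash
python3 -m jog '[{"linear":[0.1,0,0.0035],"rotation":[-0.03,-0.005,-0.003],"grip":45},{"linear":[0.2,0,0.0035],"rotation":[-0.03,-0.005,-0.003],"grip":45},{"linear":[0.217,0,0.0035],"rotation":[-0.03,-0.005,-0.003],"grip":45},{"linear":[0.217,0,0.0035],"rotation":[-0.03,-0.005,-0.003],"grip":30},{"linear":[0.217,0,0.0035],"rotation":[-0.03,-0.005,-0.003],"grip":20}]' 45; python3 plan.py 536.5 -76.4 116 0; python3 -m jog '[{"linear":[0,0,0],"rotation":[0,0,0],"grip":16},{"linear":[0,0,0],"rotation":[0,0,0],"grip":5},{"linear":[0,0,0],"rotation":[0,0,0],"grip":5},{"linear":[0,0,0],"rotation":[0,0,0],"grip":5}]'; python3 plan.py 536.5 -100 115 0
```

```text
time_s: 16.45
eef_pos: [537.4, -75.9, 118.3]
ee_rot: [0.708, -0.0, 0.706, -0.001]
force: [-0.2, -0.7, 0.2]
grip_width: 0.252
t 16.45 pos [537.4  -75.85 118.28] zyaw -0.04 tilt [ 2.4e-03 -9.0e-04 -1.0e+00] F [-0.19 -0.7   0.15] M [0.008 0.015 0.   ] tau6 0.0401 j [-0.356  0.464  1.593 -0.     1.082 -0.355] w 21.5
t 16.45 pos [537.4 -75.9 118.3] lin [ 0.0076 -0.0018 -0.003 ] rot [-0.0015  0.0048  0.0018] rows>= 0.1
time_s: 16.78
eef_pos: [538.2, -75.7, 120.6]
ee_rot: [0.709, -0.001, 0.705, -0.001]
force: [-4.1, 1.7, 9.3]
grip_width: 0.158
t 16.78 pos [538.15 -75.74 120.55] zyaw -0.0 tilt [ 0.0052 -0.0019 -1.    ] F [-4.07  1.69  9.3 ] M [0.326 0.558 0.605] tau6 0.5082 j [-0.356  0.461  1.591  0.     1.084 -0.355] w 13.5
t 16.78 pos [538.2 -75.7 120.6] lin [ 0.0186 -0.0808 -0.0056] rot [-0.0002  0.0104  0.0037] rows>= 0.6
```

```bash
python3 -m jog '[{"linear":[0,0,0],"rotation":[0,0,0],"grip":28},{"linear":[0,0,0],"rotation":[0,0,0],"grip":28},{"linear":[0.016,-0.002,-0.0055],"rotation":[0,0.01,0.004],"grip":28},{"linear":[0.016,-0.002,-0.0055],"rotation":[0,0.01,0.004],"grip":28},{"linear":[0.016,-0.002,-0.0055],"rotation":[0,0.01,0.004],"grip":28}]' 45; python3 plan.py 536.5 -76.4 116 0
python3 - <<'E'
from h import *
for n,b in [("scene",(200,170,330,290))]:
    p,d=capture(n);np.savez(n+"10.npz",p=p,d=d);crop(p,*b,5,f"pics/{n}10.png")
E
```

```text
time_s: 17.2
eef_pos: [536.3, -76.4, 115.4]
ee_rot: [0.707, 0.0, 0.707, -0.0]
force: [0.1, 0.4, -0.3]
grip_width: 0.33
t 17.2 pos [536.34 -76.4  115.38] zyaw -0.03 tilt [-5.e-04  4.e-04 -1.e+00] F [ 0.1   0.41 -0.33] M [ 0.044 -0.049  0.005] tau6 -0.0045 j [-0.358  0.467  1.597  0.     1.078 -0.358] w 28.2
t 17.2 pos [536.3 -76.4 115.4] lin [-0.0021  0.      0.0005] rot [-0.0009 -0.001  -0.0008] rows>= 0.0
```

View pics/scene10.png

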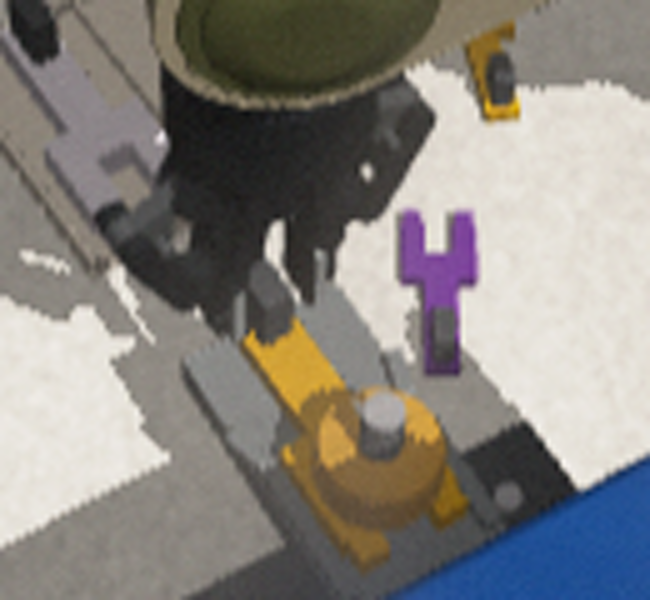

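```bash
python3 -m jog '[{"linear":[0,0,0.001],"rotation":[0,0,0],"grip":20},{"linear":[0,0,0.001],"rotation":[0,0,0],"grip":14},{"linear":[0,0,0.001],"rotation":[0,0,0],"grip":5},{"linear":[0,0,0.001],"rotation":[0,0,0],"grip":5},{"linear":[0,0,0.001],"rotation":[0,0,0],"grip":5}]' 50; python3 plan.py 536.5 -100 116 0
```

```text
time_s: 17.67
eef_pos: [536.9, -76.5, 115.7]
ee_rot: [0.707, 0.0, 0.707, -0.0]
force: [0.9, -1.6, 2.0]
grip_width: 0.152
t 17.67 pos [536.86 -76.53 115.69] zyaw -0.01 tilt [ 2.e-04 -1.e-04 -1.e+00] F [ 0.88 -1.65  1.96] M [-0.11  -0.036  0.257] tau6 0.2763 j [-0.358  0.467  1.596 -0.     1.079 -0.358] w 13.0
t 17.67 pos [536.9 -76.5 115.7] lin [-0.001  -0.0782 -0.0012] rot [-0.0002  0.0003  0.0001] rows>= 0.6
```

Nearly load-free grip. Draw straight out, slowly at first.

```bash
python3 -m jog '[{"linear":[0,-0.006,-0.001],"rotation":[0,0,0],"grip":5},{"linear":[0,-0.014,-0.001],"rotation":[0,0,0],"grip":5},{"linear":[0,-0.022,-0.001],"rotation":[0,0,0],"grip":5},{"linear":[0,-0.03,-0.001],"rotation":[0,0,0],"grip":5}]'; python3 plan.py 536.5 -180 116 0
```

```text
time_s: 18.0
eef_pos: [536.3, -82.6, 115.7]
ee_rot: [0.707, 0.002, 0.707, 0.002]
force: [-1.0, 17.3, 4.2]
grip_width: 0.152
t 18.0 pos [536.3  -82.56 115.68] zyaw -0.01 tilt [-6.0e-04  5.6e-03 -1.0e+00] F [-1.02 17.32  4.21] M [2.562 0.018 0.004] tau6 0.0638 j [-0.371  0.469  1.593  0.006  1.082 -0.374] w 13.0
t 18.0 pos [536.3 -82.6 115.7] lin [-0.0029 -0.3248  0.0007] rot [-0.0002 -0.0012 -0.0111] rows>= 2.3
```

```bash
python3 -m jog '[{"linear":[0,-0.02,0],"rotation":[0,0,-0.01],"grip":5},{"linear":[0,-0.04,0],"rotation":[0,0,-0.01],"grip":5},{"linear":[0,-0.06,0],"rotation":[0,0,-0.01],"grip":5},{"linear":[0,-0.08,0],"rotation":[0,0,-0.01],"grip":5}]'; python3 plan.py 536.5 -180 116 0
```

```text
time_s: 18.33
eef_pos: [536.1, -103.4, 115.6]
ee_rot: [0.707, 0.002, 0.708, 0.002]
force: [-0.3, 18.8, 6.6]
grip_width: 0.153
t 18.33 pos [ 536.1  -103.4   115.63] zyaw 0.01 tilt [-0.0014  0.0067 -1.    ] F [-0.28 18.83  6.6 ] M [ 2.734  0.005 -0.036] tau6 0.1815 j [-0.408  0.476  1.582  0.006  1.088 -0.411] w 13.0
t 18.33 pos [ 536.1 -103.4  115.6] lin [-0.0029 -0.2553  0.0013] rot [ 0.0005 -0.0028 -0.0133] rows>= 1.8
```

```bash
python3 -m jog '[{"linear":[0,-0.04,0.001],"rotation":[0,0,-0.01],"grip":5},{"linear":[0,-0.08,0.001],"rotation":[0,0,-0.01],"grip":5},{"linear":[0,-0.12,0.001],"rotation":[0,0,-0.01],"grip":5},{"linear":[0,-0.16,0.001],"rotation":[0,0,-0.01],"grip":5}]'; python3 plan.py 536.5 -190 116 0;python3 - <<'E'
from h import *
for n,b in [("scene",(190,160,330,290))]:
    p,d=capture(n);np.savez(n+"11.npz",p=p,d=d);crop(p,*b,5,f"pics/{n}11.png")
E
```

```text
time_s: 18.67
eef_pos: [536.4, -151.9, 115.3]
ee_rot: [0.707, 0.001, 0.708, 0.001]
force: [0.3, 1.9, 1.4]
grip_width: 0.15
t 18.67 pos [ 536.39 -151.88  115.3 ] zyaw 0.01 tilt [-0.0014  0.0021 -1.    ] F [0.34 1.89 1.39] M [ 0.393 -0.05   0.048] tau6 0.3212 j [-4.870e-01  4.990e-01  1.546e+00  1.000e-03  1.099e+00 -4.870e-01] w 12.8
t 18.67 pos [ 536.4 -151.9  115.3] lin [-0.0026 -0.1271  0.0004] rot [ 0.0004 -0.0028 -0.0043] rows>= 0.9
```

View pics/scene11.png

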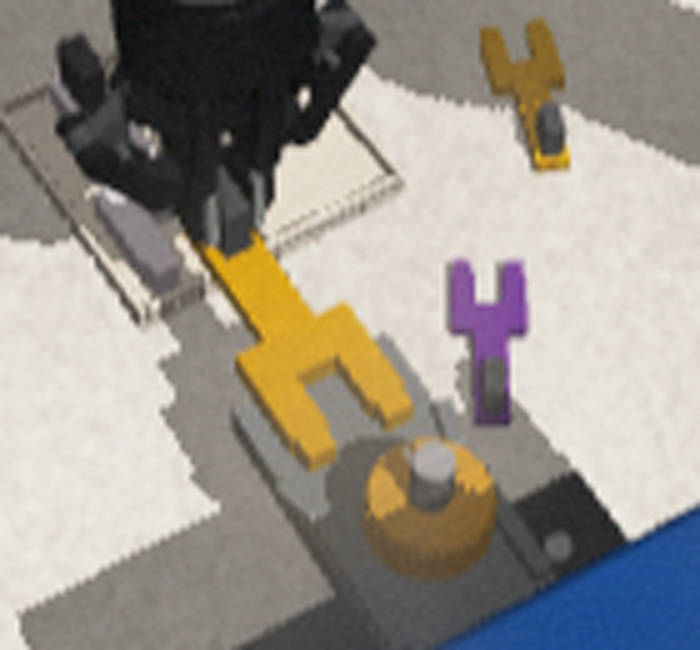

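```bash
python3 -m jog '[{"linear":[0,-0.05,-0.001],"rotation":[0,0,0],"grip":5},{"linear":[-0.04,-0.1,0],"rotation":[0,0,0],"grip":5},{"linear":[-0.1,-0.15,0],"rotation":[0,0,0],"grip":5},{"linear":[-0.12,-0.2,0],"rotation":[0,0,0],"grip":5},{"linear":[-0.12,-0.2,0],"rotation":[0,0,0],"grip":5}]'; python3 plan.py 463 -314 100 4.4
```

```text
time_s: 19.13
eef_pos: [536.7, -217.3, 152.4]
ee_rot: [0.708, 0.001, 0.707, -0.002]
force: [0.2, -0.8, -1.3]
grip_width: 0.153
t 19.13 pos [ 536.69 -217.28  152.41] zyaw -0.22 tilt [ 0.0013 -0.0016 -1.    ] F [ 0.16 -0.79 -1.26] M [-0.108  0.04  -0.034] tau6 -0.2846 j [-5.870e-01  4.980e-01  1.440e+00 -1.000e-03  1.202e+00 -5.830e-01] w 13.1
t 19.13 pos [ 536.7 -217.3  152.4] lin [ 0.1749 -0.323  -0.2446] rot [-0.1612  0.0025  0.0033] rows>= 3.2
```

```bash
python3 -m jog '[{"linear":[0.1,-0.323,-0.245],"rotation":[-0.16,0,0],"grip":5},{"linear":[0.1,-0.323,-0.245],"rotation":[-0.16,0,0],"grip":5},{"linear":[0.1,-0.323,-0.245],"rotation":[-0.16,0,0],"grip":5},{"linear":[0.2,-0.323,-0.245],"rotation":[-0.16,0,0],"grip":5},{"linear":[0.3,-0.323,-0.245],"rotation":[-0.16,0,0],"grip":5},{"linear":[0.3,-0.323,-0.245],"rotation":[-0.16,0,0],"grip":5},{"linear":[0.3,-0.323,-0.245],"rotation":[-0.16,0,0],"grip":5}]'; python3 plan.py 463 -314 26 4.4;python3 - <<'E'
from h import *
for n,b in [("scene",(160,110,290,230))]:
    p,d=capture(n);np.savez(n+"12.npz",p=p,d=d);crop(p,*b,5,f"pics/{n}12.png")
E
```

```text
time_s: 19.72
eef_pos: [462.4, -313.2, 61.4]
ee_rot: [0.706, -0.027, 0.707, 0.027]
force: [0.4, 0.3, -0.0]
grip_width: 0.156
t 19.72 pos [ 462.38 -313.2    61.4 ] zyaw 4.37 tilt [-0.0011  0.001  -1.    ] F [ 0.43  0.29 -0.04] M [-0.123 -0.088  0.027] tau6 -0.0014 j [-0.805  0.573  1.587 -0.     0.983 -0.881] w 13.3
t 19.72 pos [ 462.4 -313.2   61.4] lin [ 0.118  -0.0029  0.002 ] rot [-0.0011 -0.0021 -0.0022] rows>= 0.8
```

View pics/scene12.png

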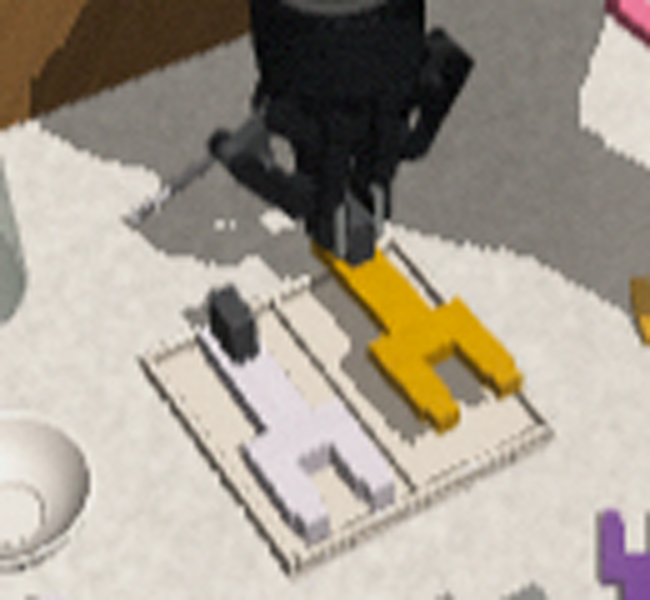

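Above the correct lane. Lower to just above the floor, then to contact.

```bash
python3 -m jog '[{"linear":[0.05,-0.003,0.002],"rotation":[0,0,0],"grip":5},{"linear":[0.1,-0.003,0.002],"rotation":[0,0,0],"grip":5},{"linear":[0.118,-0.003,0.002],"rotation":[0,0,0],"grip":5},{"linear":[0.118,-0.003,0.002],"rotation":[0,0,0],"grip":5}]'; python3 plan.py 463 -314 24.5 4.4; python3 -m jog '[{"linear":[0.003,0,0],"rotation":[0,0,0],"grip":5},{"linear":[0.006,0,0],"rotation":[0,0,0],"grip":5},{"linear":[0.006,0,0],"rotation":[0,0,0],"grip":5}]'; python3 plan.py
```

```text
time_s: 20.1
eef_pos: [464.4, -314.4, 28.0]
ee_rot: [0.707, -0.028, 0.706, 0.027]
force: [-0.0, -0.1, -1.1]
grip_width: 0.152
t 20.1 pos [ 464.36 -314.43   28.01] zyaw 4.44 tilt [ 0.0014 -0.0016 -1.    ] F [-0.02 -0.09 -1.1 ] M [-0.085 -0.04   0.029] tau6 0.0022 j [-0.804  0.626  1.602 -0.     0.912 -0.881] w 13.0
t 20.1 pos [ 464.4 -314.4   28. ] lin [ 0.0117  0.0018 -0.0044] rot [0.0013 0.0025 0.0034] rows>= 0.1
time_s: 20.35
eef_pos: [464.8, -314.7, 27.1]
ee_rot: [0.707, -0.028, 0.706, 0.026]
force: [-0.5, -0.0, -0.7]
grip_width: 0.158
t 20.35 pos [ 464.8  -314.65   27.12] zyaw 4.45 tilt [ 0.0024 -0.0027 -1.    ] F [-0.51 -0.03 -0.71] M [-0.101 -0.004 -0.014] tau6 0.0012 j [-0.804  0.628  1.602 -0.     0.908 -0.881] w 13.5
```

```bash
python3 -m jog '[{"linear":[0.006,0.002,-0.005],"rotation":[0,0.004,0.005],"grip":5},{"linear":[0.009,0.002,-0.005],"rotation":[0,0.004,0.005],"grip":5},{"linear":[0.009,0.002,-0.005],"rotation":[0,0.004,0.005],"grip":5}]'; python3 plan.py
```

```text
time_s: 20.6
eef_pos: [463.3, -314.3, 24.7]
ee_rot: [0.707, -0.028, 0.706, 0.027]
force: [-0.9, 1.4, 1.3]
grip_width: 0.155
t 20.6 pos [ 463.29 -314.29   24.7 ] zyaw 4.45 tilt [ 5.e-04 -6.e-04 -1.e+00] F [-0.86  1.41  1.33] M [0.088 0.092 0.008] tau6 0.0047 j [-0.805  0.63   1.605 -0.     0.905 -0.883] w 13.3
```

```bash
python3 -m jog '[{"linear":[0,0,0],"rotation":[0,0,0],"grip":15},{"linear":[0,0,0],"rotation":[0,0,0],"grip":25},{"linear":[0,0,0],"rotation":[0,0,0],"grip":40},{"linear":[-0.03,0,0],"rotation":[0,0,0],"grip":40},{"linear":[-0.12,0,0],"rotation":[0,0,0],"grip":40},{"linear":[-0.25,0,0],"rotation":[0,0,0],"grip":40},{"linear":[-0.4,0,0],"rotation":[0,0,0],"grip":40},{"linear":[-0.5,-0.2,-0.3],"rotation":[0,0,0],"grip":40},{"linear":[-0.5,-0.3,-0.7],"rotation":[0,0,0],"grip":40},{"linear":[-0.5,-0.4,-0.7],"rotation":[0,0,0],"grip":40},{"linear":[-0.5,-0.4,-0.7],"rotation":[0,0,0],"grip":40},{"linear":[-0.5,-0.4,-0.7],"rotation":[0,0,0],"grip":40},{"linear":[-0.5,-0.4,-0.7],"rotation":[0,0,0],"grip":40},{"linear":[-0.5,-0.4,-0.7],"rotation":[0,0,0],"grip":40}]'; python3 plan.py
python3 - <<'E'
from meas import *
for n,b in [("scene",(160,120,330,300)),("top",(120,130,300,230))]:
    p,d=capture(n);np.savez(n+"13.npz",p=p,d=d);crop(p,*b,4 if n=="top" else 3,f"pics/{n}13.png")
    W=dep(n,d)
    near=np.linalg.norm(W[:,:,:2]-np.array([536,6]),axis=2)<24
    k=near&(W[:,:,2]>127)&(W[:,:,2]<148);print(n,"collar top z",np.median(W[k][:,2]).round(2),"rod top",np.median(W[near&(W[:,:,2]>155)][:,2]).round(2))
    f=np.load(n+"0.npz");W0=dep(n,f["d"]);near=np.linalg.norm(W0[:,:,:2]-np.array([536,6]),axis=2)<24
    k=near&(W0[:,:,2]>127)&(W0[:,:,2]<148);print(n,"before",np.median(W0[k][:,2]).round(2))
    bx=(215,155,275,215) if n=="scene" else (240,195,295,225)
    for q in (f["p"],p):
        print(n,cv2.minAreaRect(gauge(n,q,16,bx)))
E
```

```text
time_s: 21.77
eef_pos: [258.7, -453.6, 176.2]
ee_rot: [0.707, -0.027, 0.707, 0.024]
force: [0.6, -0.6, 0.5]
grip_width: 0.464
t 21.77 pos [ 258.73 -453.63  176.16] zyaw 4.13 tilt [-0.     -0.0036 -1.    ] F [ 0.6  -0.59  0.51] M [ 0.019 -0.012  0.035] tau6 -0.8913 j [-1.277e+00  3.550e-01  1.590e+00 -1.000e-03  1.194e+00 -1.348e+00] w 39.6
scene collar top z 135.61 rod top 160.08
scene before 141.66
scene ((459.31683349609375, -264.081298828125), (54.91546630859375, 134.21800231933594), 3.5187437534332275)
scene ((462.3184814453125, -264.2747802734375), (54.48570251464844, 133.66482543945312), 4.684523105621338)
top collar top z 135.39 rod top 160.63
top before 141.16
top ((457.1390380859375, -268.03570556640625), (46.009708404541016, 118.83781433105469), 5.520918846130371)
top ((458.7533874511719, -268.7951354980469), (45.947811126708984, 120.89022064208984), 4.826727390289307)
```

View pics/scene13.png

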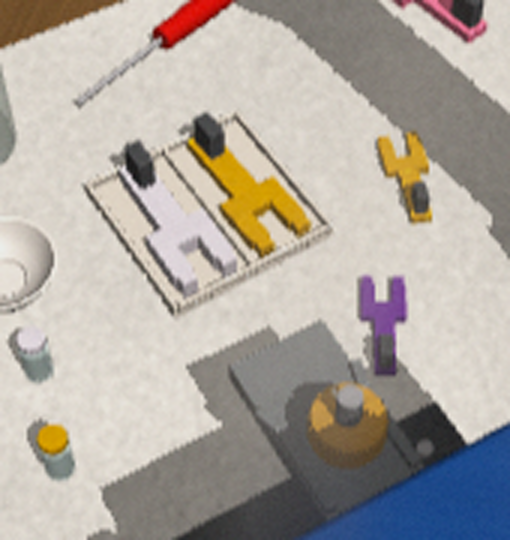

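View pics/top13.png

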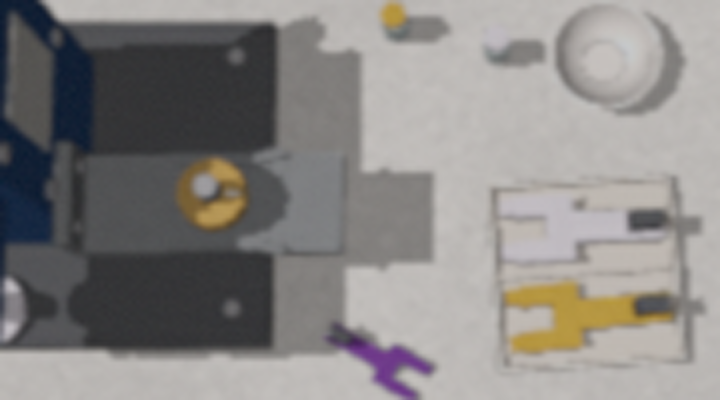

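Run:
```python
from h import *
f=np.load("scene13.npz");p,D=f["p"],f["d"];W=dep("scene",D)
m=cv2.inRange(cv2.cvtColor(p,cv2.COLOR_RGB2HSV),(17,150,150),(32,255,255))>0
m[:,:215]=0;m[:,275:]=0;m[:155]=0;m[215:]=0
q=W[m&(W[:,:,2]>12)]
c=np.linalg.lstsq(np.c_[q[:,:2]-q[:,:2].mean(0),np.ones(len(q))],q[:,2],rcond=None)[0];print(c,len(q))
print(sense()["dq"].round(3))
print(finish_job())
```

```text
[1.74555468e-02 3.03724288e-03 1.66049134e+01] 454
[ 0.052  0.003  0.011  0.006 -0.002  0.008]
the job is handed in; nothing more can be done
None
```

The stroke stop is set to the yellow gauge, the gauge is back in its tray lane, and the job was handed in at about 22 s of the 72 s allowed.

- **Seating:** I slid the gauge along the channel until its slot met the rod, with about 7 N of contact, backed off 1 mm and let go. The camera put the prong tips about 27 mm past the rod axis, which means fully home.
- **Collar:** I spun it about 4.74 rad clockwise. The joint torque stayed flat until the pad touched the gauge, then the wrist torque rose by about 0.09 N m. I put the nip at roughly 8 to 11.5 N, then let go. The depth image shows the collar 5.8 to 6.1 mm lower, against 6.0 mm expected from the turn.
- **Drawing out:** The gauge came straight out with 17 to 19 N of drag, and the collar was not touched again.
- **Tray:** The gauge lies flat in its own lane, about 2 to 3 mm from where it started, with its top at 16.6 mm (16 expected). Its fitted plane tilts about 1°, which I put down to camera noise.

Checks that disagreed or went wrong:
- The drag is higher than a 10 N nip alone would suggest. It may be rubber friction plus a few newtons of downward push from the gripper, but I did not confirm that.
- The collar overshot by about 0.02 rad when it stopped and settled back before I let go.
- My first re-grip of the handle was off centre by about 1.7 mm and 4 mm high, and it pushed with about 9 N. I released and re-gripped before pulling.
- The two cameras differed by 2 to 4 mm, so I relied on contact forces for the final fits.

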